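# Dry-build a wheel hub on its stub axle

### The job

Dry-build the wheel hub on the upright stub axle so that I can check the end float: the large bearing goes on first, down to the shoulder, then the distance tube, then the hub, then the small bearing into the hub's mouth, and the thick washer last. Lower each part onto the axle until it is home rather than letting it drop, and leave the castle nut and the grease cap where they lie, I will fit those myself.

Things in the scene. Friction and masses are not known exactly. Their poses are not given: they have to be found in the camera images.
- stub_axle: Target: steel stub axle fixed upright on a round base 116 mm across. Origin on its axis at bench height, z up. Heights: 38 mm wide shoulder at 30 mm; journal 28 mm diameter 30 to 57; 23 mm diameter 64 to 91; thread 19 mm diameter 94 to 115, chamfered tip at 120. Built up, the undersides are at: large bearing 30, tube 46, hub 27, small bearing 80, washer 94 mm.
- bearing_large_mid (a point): Centre of the large ball bearing, half-way up: bright open bearing lying flat, 62 mm outside, 30 mm bore, 16 mm thick, 0.2 kg, both faces alike. Loose. It seats on the axle's shoulder, its centre then 38 mm above the bench.
- distance_tube_mid (a point): Centre of the distance tube, half-way up: plain pale metal sleeve standing upright, 34 mm tall, 36 mm outside, bore 30 mm, narrowed to 25 mm in the top 8 mm. It stays wide-bore end down, as it stands. Loose. It rests on the large bearing, its centre then 63 mm above the bench.
- hub_nose (a point): Point on the hub's axis 43 mm above its underside, in the round nose (61 mm diameter, 21 to 62 mm up) to grasp. Dark casting, 0.65 kg, 112 mm flange 13 to 21 mm up, 78 mm barrel below; stays this way up. Recess below: 64 mm wide, 19 deep, for the large bearing; 42 mm bore; recess in the nose: 50 mm, 10 deep, for the small one. Home, this point is 70 mm and the nose's rim 89 mm above the bench.
- bearing_small_mid (a point): Centre of the small ball bearing, half-way up: bright open bearing lying flat, 47 mm outside, 25 mm bore, 14 mm thick, 0.11 kg, both faces alike. Loose. It goes into the recess of the hub's nose and rests on the tube, its centre then 87 mm above the bench, its upper 5 mm proud of the nose.
- washer_mid (a point): Centre of the thick plain washer, half-way up: dark steel ring lying flat, 35 mm outside, 21 mm bore, 5 mm thick. Loose. It goes over the thread and rests on the small bearing, its centre then 96.5 mm above the bench.
- castle_nut_mid (a point): Centre of the castle nut, half-way up (hexagon about 32 mm across, 19 mm tall, six slots). Not wanted yet: leave it.
- grease_cap_mid (a point): Centre of the grease cap, half-way up (round domed steel cap, 57 mm across, 26.5 mm tall). Not wanted yet: leave it.
There are look-alikes about, which are no part of the job. What is shaped like the part that bears distance_tube_mid but black, orange or red is not meant.

How it is judged:
By the outcome, as a careful person would: the job done as asked, in the order asked, and still so for the second after the job is handed in, with the robot touching nothing.
It also fails if it takes over 120 s, if anything falls off the work surface, if the arm or the gripper's body presses on something with over 40 N, if the wrist force passes 120 N, or if a joint passes its speed limit or range.

### The arm

A 6-joint arm with a two-finger parallel gripper is mounted at the origin on a cart in front of the work surface, level with it; the furniture and walls round the work are solid. World frame = base frame: x ahead of the robot, y to its left, z up, the work surface at z = 0. Lengths are in mm, angles in rad, forces in N, time in s.
With the tool pointing down it reaches from about 300 to 850 mm from the base axis. Payload 4.2 kg.
Tool frame: the origin (TCP) lies on the centre line of the jaws, within the pads' length; the fingertips stand 25 mm ahead of it and the grasp point (between the pads) lies 6 mm ahead of it; x points along the fingers, y is the direction in which the jaws open and shut, and the axes are right-handed (so a half turn about x gives the same grasp; the last joint's range is limited). The gripper opens to 91 mm and grips with 3 to 60 N. Pads are 32 mm wide; open, the fingers measure 118 mm over their backs; the gripper's body (76 mm by 178 mm) begins 60 mm behind the grasp point.
Start: joints at [-0.02, 0.32, 1.565, -0, 1.257, -0.02], TCP at [575.014, 0, 238.976] pointing down, gripper open.
Joint ranges: [-3.11, 3.11], [-0.84, 2.01], [0.21, 2.61], [-1.34, 4.49], [0.05, 2.63], [-2.56, 2.56]. Speed limits (rad/s): [2.57, 2.57, 3.14, 3.14, 3.14, 3.14].

### API

Orientations are given as a 3x3 rotation matrix whose columns are the frame's x, y, z axes.
In Python, from bench import bot, optics, order gives the robot as it stands.
- The arm moves only by the tool jog_arm, never from a script. Its argument "rows" is a list of rows, each a list of 3 entries, a list of its own where there are three numbers: the shift along the tool's x, y, z in cm, then the turn, a rotation vector about the tool's x, y, z in rad, then the closure in counts, from 0 (fully open) to 255 (shut). In form: [[[dx, dy, dz], [wx, wy, wz], claw], ...]. A call has 1 to 20 rows; each row is the pose to reach, as a shift and turn from the pose commanded when the call began, along the tool's axes at that moment; what a row does not reach only later rows make up. A row lasts 1/10 s, in which the tool goes at most 50 mm and 8.59 degrees, less where a joint would pass 70% of its speed; a pose out of reach is approached as far as the arm can. A call with a gripper value outside its range is refused whole. The fingers move at their own pace and stop on an object; the grip force is fixed at half the most. Time passes only in rows, so rows that repeat a pose let the fingers close. It gives the time, the measured TCP pose, the force and the opening at its end, in the units of the state.
- bot.read_state(): the state, without advancing time (a new reading comes with each control period).
- optics.snapshot(name): name is "scene" or "side" or "wrist"; returns the picture (384x512x3 uint8, red, green, blue); there is no depth.
- optics.get_calibration(name): a dict with "vertical_fov" (degrees; the focal length in pixels is half the picture's height over the tangent of half this angle, whatever the lens; pixels are square), "cx", "cy" (the principal point, pixels), "rvec" (rotation vector, rad) and "tvec" (3), from world to camera coordinates, as OpenCV has them; the wrist camera has in their place "tool_from_camera" (4x4, takes a point from camera to tool coordinates, whose origin is the TCP and whose axes are the tool frame's). Camera axes: x right, y down, z forward; pixel columns grow to the right and rows downward; lengths in mm; the calibration is good to about 2 mm. A picture is of the moment at which its call begins: read the wrist's pose just before it. get_calibration takes no time and is no camera call.
- order.close_job(): hands the job in, once; it reports no verdict.
The state is a dict: "time": time; "joint_pos": joint angles; "joint_velocities": joint speeds; "effort": joint torques, N m; "eef_pos": TCP position; "ee_rot": TCP orientation; "ft_force": force on the tool from outside, world axes, zero at the start; "ft_torque": the same for the moment, N m; "grip_width": opening from 0.0 (shut) to 1.0 (fully open).
Only numpy, scipy, OpenCV 4.12 (cv2) and the standard library are available. Lean on these libraries where they do the work, as an engineer would, in place of code of your own. Each camera call takes 0.05 s, during which the arm holds its last target.

## Working session

There is one attempt and no reset: what is moved stays moved. The work goes in short steps, Python scripts to look and compute and a tool call to move; the robot and the scene stay as the last step left them, time stands still between calls to the robot, and variables do not carry over. Pictures are saved under pics/ and viewed, and the job is handed in when it is done.

Besides the shell and the picture viewer there is one more tool, called after ">>>" as name(argument=value, ...), one argument or row to a line, values as JSON. jog_arm: Moves the arm, as the interface text tells. Its arguments: {"type":"object","properties":{"rows":{"type":"array","items":{"type":"array"}}},"required":["rows"]}

```bash
mkdir -p pics; ls; cat > h.py <<'E'
import numpy as np, cv2
from bench import bot, optics, order
def K(c):
    f=192/np.tan(np.radians(c["vertical_fov"])/2)
    return np.array([[f,0,c["cx"]],[0,f,c["cy"]],[0,0,1]])
def pose(name,st=None):
    c=optics.get_calibration(name)
    if name=="wrist":
        T=np.array(c["tool_from_camera"]); st=st or bot.read_state()
        W=np.eye(4); W[:3,:3]=np.array(st["ee_rot"]); W[:3,3]=st["eef_pos"]
        M=W@T; return K(c),M[:3,:3],M[:3,3]
    R=cv2.Rodrigues(np.array(c["rvec"],float))[0]; t=np.array(c["tvec"],float).ravel()
    return K(c),R.T,-R.T@t
def ray(name,px,z,st=None):
    k,R,o=pose(name,st); d=R@np.linalg.inv(k)@np.array([px[0],px[1],1.])
    return o+d*(z-o[2])/d[2]
def proj(name,P,st=None):
    k,R,o=pose(name,st); p=k@(R.T@(np.array(P,float)-o)); return p[:2]/p[2]
def snap(name,fn):
    im=optics.snapshot(name); cv2.imwrite("pics/"+fn+".png",im[:,:,::-1]); return im
E
python3 - <<'E'
from h import *
s=bot.read_state(); print(s)
for n in ("scene","side","wrist"):
    snap(n,"a_"+n); c=optics.get_calibration(n); print(n,c)
E
```

```text
pics
{'time': 0.0, 'joint_pos': array([-1.99907997e-02,  3.20305442e-01,  1.56567069e+00, -3.53916191e-06,
        1.25735757e+00, -2.00187670e-02]), 'joint_velocities': array([ 0.0003897 ,  0.00142093,  0.00124978, -0.00026699,  0.00100789,
       -0.00045911]), 'effort': array([-5.01459035e-04, -4.12465632e+01, -2.31973493e+01,  7.28826877e-02,
        4.58198413e-02, -1.41870069e-04]), 'eef_pos': array([5.74553438e+02, 1.39391620e-02, 2.38115682e+02]), 'ee_rot': array([[-1.74076848e-03,  9.99998484e-01,  2.90340348e-05],
       [ 3.14365875e-05,  2.90888027e-05, -9.99999999e-01],
       [-9.99998484e-01, -1.74076757e-03, -3.14871767e-05]]), 'ft_force': array([0.97995838, 0.87683557, 0.0249507 ]), 'ft_torque': array([ 0.0519018 ,  0.00308816, -0.03775327]), 'grip_width': 1.00424618544885}
scene {'vertical_fov': 54.91546535282561, 'cx': 252.81358574715549, 'cy': 190.5229677011686, 'rvec': array([ 0.91466731, -2.40203343,  1.22201051]), 'tvec': array([408.08258238, 236.87375593, 913.23979191])}
side {'vertical_fov': 50.45999004013134, 'cx': 254.30035546731756, 'cy': 194.47175014489656, 'rvec': array([ 0.48572546, -2.46693981,  1.47719363]), 'tvec': array([ 518.58065912,  141.64504066, 1160.83040461])}
wrist {'vertical_fov': 68.2900457314699, 'cx': 258.02675946196297, 'cy': 191.64934565921305, 'tool_from_camera': array([[-2.13509990e-05, -2.83090308e-01,  9.59093258e-01,
        -1.45386970e+02],
       [ 9.99999784e-01,  6.24077004e-04,  2.06467040e-04,
        -2.39950558e-01],
       [-6.56996865e-04,  9.59093055e-01,  2.83090233e-01,
        -8.10535796e+01],
       [ 0.00000000e+00,  0.00000000e+00,  0.00000000e+00,
         1.00000000e+00]])}
```

View pics/a_scene.png

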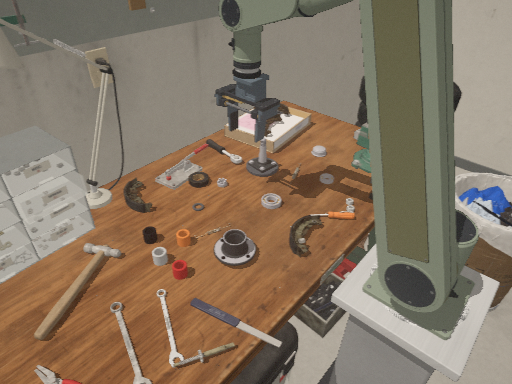

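View pics/a_side.png

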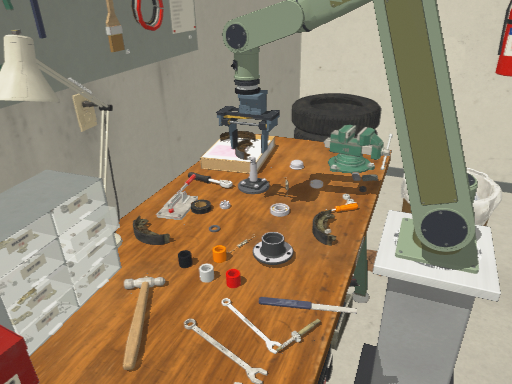

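View pics/a_wrist.png

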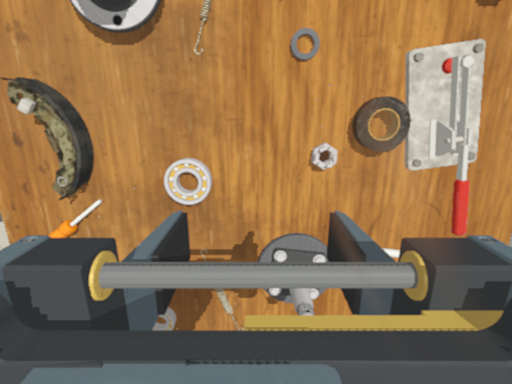

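```bash
python3 - <<'E'
from h import *
a=cv2.imread("pics/a_scene.png")
cv2.imwrite("pics/b1.png",cv2.resize(a[130:280,120:370],None,fx=3.2,fy=3.2,interpolation=cv2.INTER_CUBIC))
a=cv2.imread("pics/a_side.png")
cv2.imwrite("pics/b2.png",cv2.resize(a[140:300,130:380],None,fx=3.2,fy=3.2,interpolation=cv2.INTER_CUBIC))
for n,p in dict(axle=(262,165),brg=(271,201),disc=(327,179),cap=(318,151),washer=(198,207),nut=(222,182),dark=(199,180),hub=(235,250),tubeW=(160,256),obj=(350,203)).items(): print(n,ray("scene",p,0).round())
E
```

```text
axle [ 638. -162.    0.]
brg [481. -19.   0.]
disc [ 415. -248.    0.]
cap [ 543. -388.    0.]
washer [628. 157.   0.]
nut [668.  12.   0.]
dark [734.  57.   0.]
hub [419. 214.   0.]
tubeW [550. 363.   0.]
obj [ 290. -182.    0.]
```

View pics/b1.png

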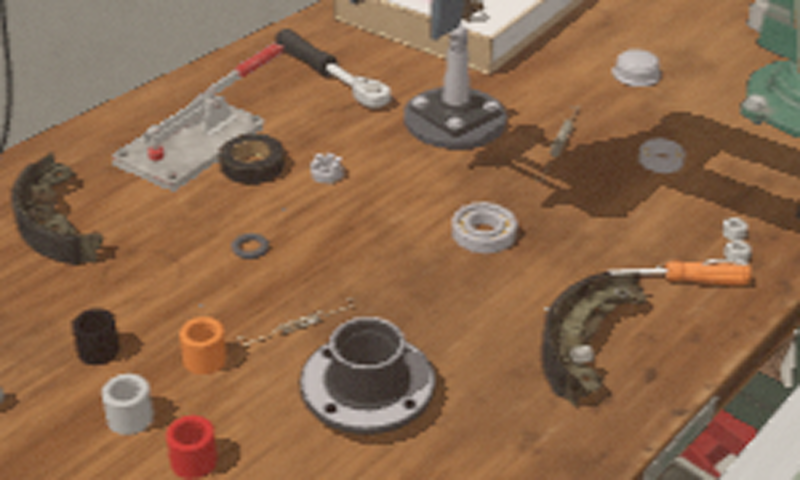

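View pics/b2.png

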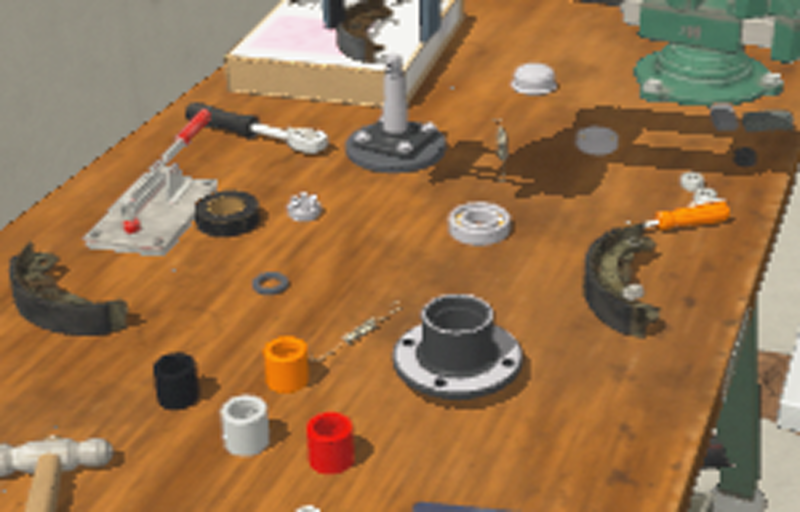

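>>> jog_arm(
  rows=[
    [[0,-0.5,5],[0,0,0],0],
    [[0,-1,10],[0,0,0],0],
    [[0,-1.5,15],[0,0,0],0],
    [[0,-1.5,19],[0,0,0],0],
    [[0,-1.5,19],[0,0,0],0],
    [[0,-1.5,19],[0,0,0],0],
  ],
)

```text
time: 0.75
eef_pos: [559.7, -190.5, 238.5]
ee_rot: [[-0.001, 1.0, -0.002], [0.001, -0.002, -1.0], [-1.0, -0.001, -0.001]]
ft_force: [0.3, -0.1, 0.1]
grip_width: 0.998
```

```bash
python3 - <<'E'
from h import *
s=bot.read_state(); print(s["time"],s["eef_pos"],s["ft_force"])
snap("wrist","c_wrist"); np.save("c.npy",0)
a=cv2.imread("pics/c_wrist.png"); cv2.imwrite("pics/c2.png",cv2.resize(a,None,fx=1.56,fy=1.56,interpolation=cv2.INTER_CUBIC))
import pickle; pickle.dump(s,open("c.pkl","wb"))
E
```

```text
0.75 [ 559.68112892 -190.4790526   238.47175954] [ 0.28108164 -0.08979868  0.09940854]
```

View pics/c2.png

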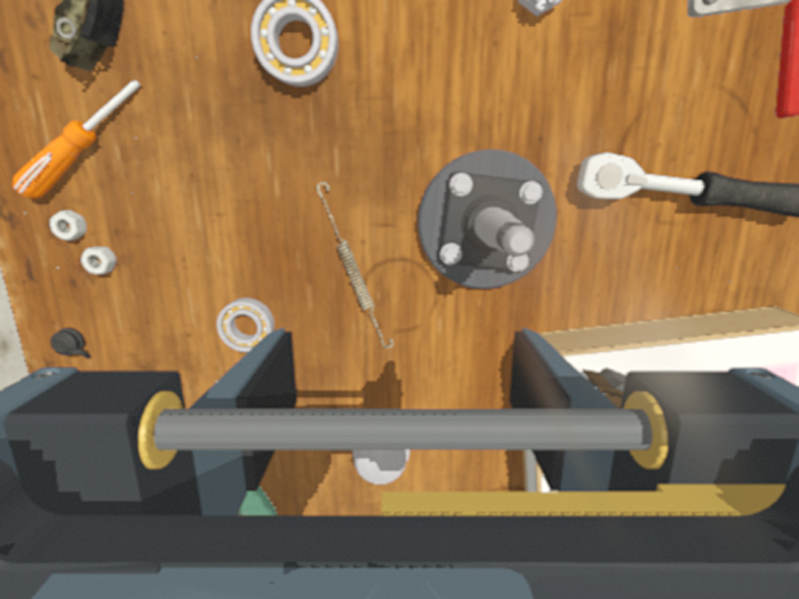

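The wrist view shows the large bearing at (295,38) in the enlarged picture, the small bearing at (246,324), and the axle with its base centre at (487,218) and its tip at (518,240). These are the possible mix-ups, in scene pixels:
- **Tube:** black (150,235), orange (184,238), red (180,270) and pale (160,256). I choose the pale one.
- **Large bearing:** bright bearing (271,201), small bearing (327,179) and black/gold ring (199,180). I choose (271,201).
- **Washer:** dark ring (198,207), with the nuts at (350,203) as the other option. I choose (198,207).

```bash
python3 - <<'E'
from h import *
import pickle
s=pickle.load(open("c.pkl","rb")); im=cv2.imread("pics/c_wrist.png")
g=cv2.cvtColor(im,cv2.COLOR_BGR2HSV)
m=((g[:,:,1]<70)).astype(np.uint8)*255
m=cv2.morphologyEx(m,cv2.MORPH_CLOSE,np.ones((3,3)))
cs,_=cv2.findContours(m,cv2.RETR_EXTERNAL,cv2.CHAIN_APPROX_NONE)
for c in cs:
    if cv2.contourArea(c)<150: continue
    e=cv2.fitEllipse(c); print(np.round(e[0],1),np.round(e[1],1),cv2.contourArea(c), [ray("wrist",e[0],z,s).round(1)[:2] for z in (0,14,16)])
for p in ((518/1.5625,240/1.5625),):
    print("tip",ray("wrist",p,120,s))
print("base",ray("wrist",(487/1.5625,218/1.5625),8,s))
cr=im[0:230,130:370]; cv2.imwrite("pics/c3.png",cv2.resize(cr,None,fx=3,fy=2.6,interpolation=cv2.INTER_NEAREST)[:600])
E
```

```text
[ 44.1 219.4] [15.5 23.7] 253.5 [array([ 247.6, -264.2]), array([ 259. , -258.5]), array([ 260.6, -257.7])]
[253.1 299.8] [197.9 625.4] 74804.0 [array([ 551.1, -401.9]), array([ 551.5, -391.2]), array([ 551.5, -389.7])]
[ 62.6 166.4] [17.7 21.9] 302.0 [array([ 290. , -185.8]), array([ 299.9, -183. ]), array([ 301.3, -182.6])]
[228.9 180.4] [ 6.1 59.2] 214.0 [array([ 518.7, -206. ]), array([ 520.2, -202.5]), array([ 520.4, -202. ])]
[ 43. 144.] [18.3 22.9] 327.0 [array([ 269.5, -155.2]), array([ 280.1, -153.5]), array([ 281.6, -153.3])]
[430.1 117.8] [ 26.2 172. ] 2442.5 [array([ 785.3, -121.8]), array([ 777.1, -121.3]), array([ 775.9, -121.3])]
[311.9 139.9] [85.2 90.3] 6039.5 [array([ 631.6, -150.2]), array([ 629. , -148.8]), array([ 628.6, -148.5])]
[72.6 65.6] [ 6.2 58.3] 242.5 [array([327.7, -57.9]), array([336.2, -59.8]), array([337.4, -60. ])]
[452.    4.4] [ 8.7 88.8] 367.5 [array([789.1,   8.1]), array([780.8,   3.8]), array([779.6,   3.2])]
[188.7  26.1] [53.3 59. ] 2400.5 [array([475.9, -14.2]), array([479. , -17.7]), array([479.4, -18.2])]
[57.5 18.6] [31.4 48.5] 957.5 [array([319.2,  -6. ]), array([328. ,  -9.8]), array([329.2, -10.3])]
tip [ 628.15935603 -150.19821169  120.        ]
base [ 629.82917885 -148.86529891    8.        ]
```

View pics/c3.png

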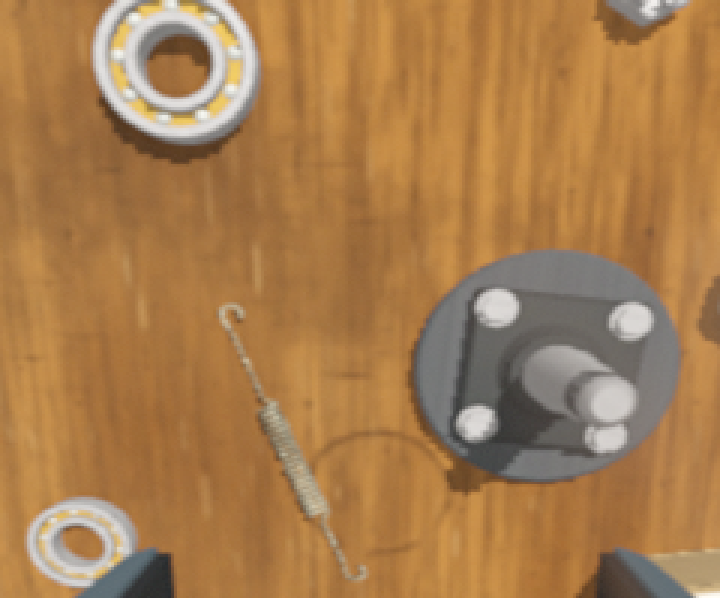

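>>> jog_arm(
  rows=[
    [[0,-2.5,-4.2],[0,0,0],0],
    [[0,-5,-8.5],[0,0,0],0],
    [[0,-7,-12],[0,0,0],0],
    [[0,-8.1,-14],[0,0,0],0],
    [[0,-8.1,-14],[0,0,0],0],
    [[0,-8.1,-14],[0,0,0],0],
  ],
)

```text
time: 1.4
eef_pos: [479.1, -48.8, 239.3]
ee_rot: [[0.001, 1.0, 0.003], [-0.0, 0.003, -1.0], [-1.0, 0.001, 0.0]]
ft_force: [0.8, 0.0, -0.0]
grip_width: 1.001
```

```bash
cat >> h.py <<'E'
def ells(im,smax=70,amin=150,amax=20000,vmin=0):
    g=cv2.cvtColor(im,cv2.COLOR_RGB2HSV)
    m=((g[:,:,1]<smax)&(g[:,:,2]>=vmin)).astype(np.uint8)*255
    m=cv2.morphologyEx(m,cv2.MORPH_CLOSE,np.ones((3,3)))
    cs,_=cv2.findContours(m,cv2.RETR_EXTERNAL,cv2.CHAIN_APPROX_NONE)
    return [(cv2.fitEllipse(c),c) for c in cs if amin<cv2.contourArea(c)<amax and len(c)>5]
E
python3 - <<'E'
from h import *
s=bot.read_state(); print(s["time"],s["eef_pos"])
im=snap("wrist","d_wrist")
for e,c in ells(im,vmin=0): print(np.round(e[0],1),np.round(e[1],1),ray("wrist",e[0],8,s).round(1),ray("wrist",e[0],16,s).round(1))
cv2.imwrite("pics/d2.png",cv2.resize(im[:,:,::-1],None,fx=1.56,fy=1.56,interpolation=cv2.INTER_CUBIC))
E
```

```text
1.4 [479.13524766 -48.8281256  239.34049057]
[149.6 177.6] [ 5.1 50.9] [331.1 -59.5   8. ] [334.3 -57.6  16. ]
[257.2 145.1] [48.  48.7] [478.  -14.8   8. ] [478.  -13.8  16. ]
[400.2 118.2] [25.7 29.8] [662.4  20.3   8. ] [658.5  20.6  16. ]
[121.9  96.1] [ 57.8 116.5] [307.3  46.    8. ] [310.9  45.8  16. ]
[480.9  74.7] [ 83.4 125.3] [754.6  72.8   8. ] [748.8  72.   16. ]
[386.6   4.7] [18.7 26.9] [627.8 147.9   8. ] [624.7 145.4  16. ]
```

View pics/d2.png

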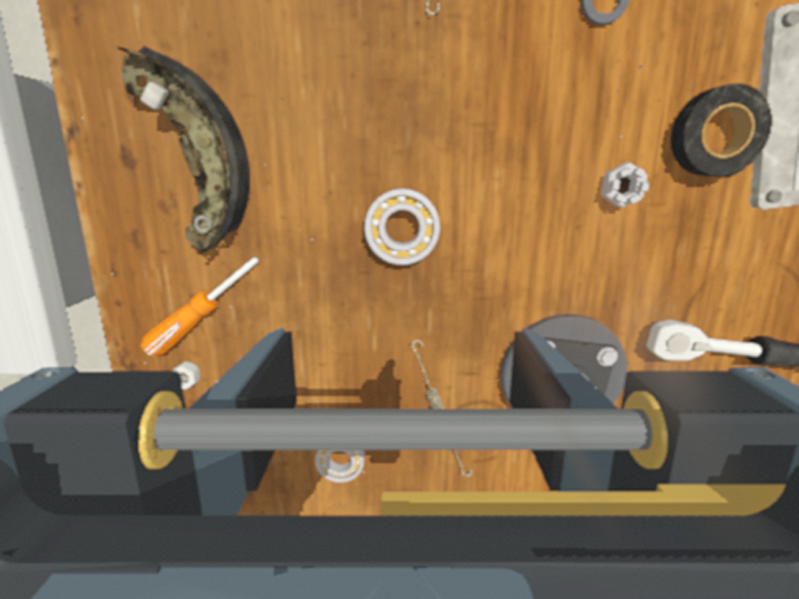

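The large bearing is at (402,228) in the enlarged picture. Its diameter of about 48 px corresponds to 62 mm. I'll go down over it.

>>> jog_arm(
  rows=[
    [[4,-0.1,-2],[0,0,0],0],
    [[9,-0.1,-3.5],[0,0,0],0],
    [[13,-0.1,-3.5],[0,0,0],0],
    [[16,-0.1,-3.5],[0,0,0],0],
    [[17,-0.1,-3.5],[0,0,0],0],
    [[17,-0.1,-3.5],[0,0,0],0],
    [[17,-0.1,-3.5],[0,0,0],0],
    [[17,-0.1,-3.5],[0,0,0],0],
  ],
)

```text
time: 2.25
eef_pos: [479.5, -15.3, 70.5]
ee_rot: [[0.004, 1.0, -0.0], [-0.0, -0.0, -1.0], [-1.0, 0.004, 0.0]]
ft_force: [-0.3, -0.4, 0.4]
grip_width: 0.997
```

```bash
python3 - <<'E'
from h import *
s=bot.read_state(); print(s["time"],s["eef_pos"])
im=snap("wrist","e_wrist")
p=np.array(s["eef_pos"])
print(proj("wrist",p+[0,0,-25],s), proj("wrist",[478,-14.5,16],s))
cv2.imwrite("pics/e2.png",cv2.resize(im[:,:,::-1],None,fx=1.56,fy=1.56,interpolation=cv2.INTER_CUBIC))
E
```

```text
2.25 [479.547381   -15.29908484  70.54486835]
[258.16343841 236.460373  ] [255.95457446 218.53023725]
```

View pics/e2.png

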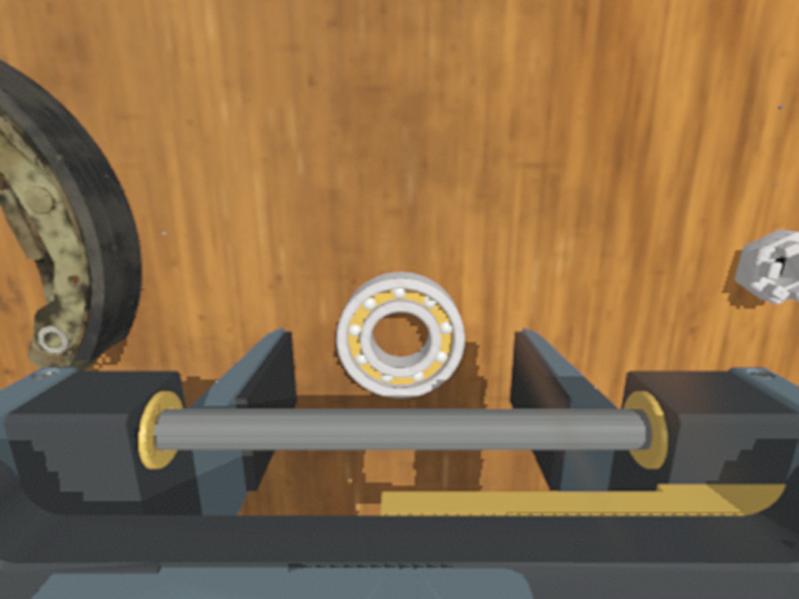

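```bash
python3 - <<'E'
from h import *
s=bot.read_state(); print(s["time"],s["eef_pos"])
im=cv2.imread("pics/e_wrist.png")
cv2.imwrite("pics/e3.png",cv2.resize(im[165:265,205:310],None,fx=5.5,fy=5.5,interpolation=cv2.INTER_CUBIC))
for r in (215,216,217): print(r,ray("wrist",(256.5,r),16,s))
E
```

```text
2.3 [479.34292466 -15.24654276  70.50685439]
215 [478.20343619 -11.57424923  16.        ]
216 [478.20247945 -12.38153592  16.        ]
217 [478.20152065 -13.19055288  16.        ]
```

View pics/e3.png

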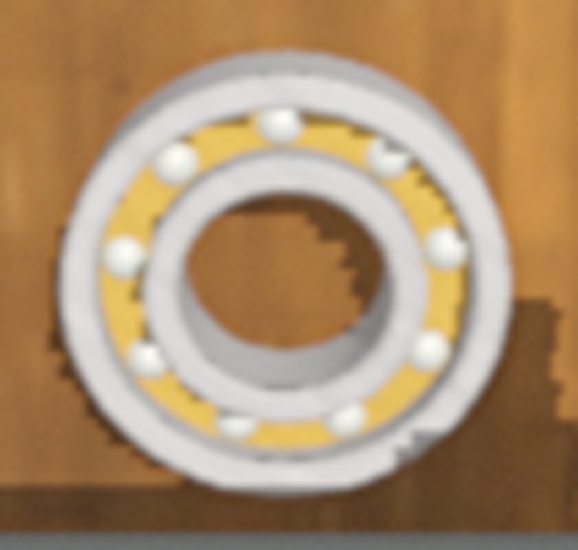

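>>> jog_arm(
  rows=[
    [[1.5,-0.1,-0.2],[0,0,0],0],
    [[3.0,-0.1,-0.2],[0,0,0],0],
    [[3.2,-0.1,-0.2],[0,0,0],0],
    [[3.2,-0.1,-0.2],[0,0,0],0],
    [[3.2,-0.1,-0.2],[0,0,0],0],
  ],
)

```text
time: 2.8
eef_pos: [477.8, -13.1, 37.9]
ee_rot: [[0.002, 1.0, -0.0], [-0.0, -0.0, -1.0], [-1.0, 0.002, 0.0]]
ft_force: [-0.3, 0.7, 0.7]
grip_width: 0.998
```

>>> jog_arm(
  rows=[
    [[0.1,0,0],[0,0,0],0],
    [[0.1,0,0],[0,0,0],0],
    [[0.1,0,0],[0,0,0],255],
    [[0.1,0,0],[0,0,0],255],
    [[0.1,0,0],[0,0,0],255],
    [[0.1,0,0],[0,0,0],255],
    [[0.1,0,0],[0,0,0],255],
    [[0.1,0,0],[0,0,0],255],
    [[0.1,0,0],[0,0,0],255],
    [[0.1,0,0],[0,0,0],255],
  ],
)

```text
time: 3.8
eef_pos: [477.3, -13.0, 36.0]
ee_rot: [[0.001, 1.0, -0.0], [-0.0, -0.0, -1.0], [-1.0, 0.001, 0.0]]
ft_force: [1.1, -0.5, 0.1]
grip_width: 0.654
```

>>> jog_arm(
  rows=[
    [[0,0,0],[0,0,0],60],
    [[0,0,0],[0,0,0],60],
    [[-0.13,0,0],[0,0,0],60],
    [[-0.13,0,0],[0,0,0],60],
    [[-0.13,0,0],[0,0,0],255],
    [[-0.13,0,0],[0,0,0],255],
    [[-0.13,0,0],[0,0,0],255],
    [[-0.13,0,0],[0,0,0],255],
    [[-0.13,0,0],[0,0,0],255],
    [[-0.13,0,0],[0,0,0],255],
    [[-0.13,0,0],[0,0,0],255],
  ],
)

```text
time: 4.9
eef_pos: [477.1, -13.0, 37.3]
ee_rot: [[0.0, 1.0, 0.0], [-0.0, 0.0, -1.0], [-1.0, 0.0, 0.0]]
ft_force: [0.7, 0.3, 0.9]
grip_width: 0.648
```

>>> jog_arm(
  rows=[
    [[-4,0,0],[0,0,0],255],
    [[-8,0,0],[0,0,0],255],
    [[-12,0.5,0.5],[0,0,0],255],
    [[-15,3,2],[0,0,0],255],
    [[-16,7,5],[0,0,0],255],
    [[-16,11,8],[0,0,0],255],
    [[-16,14,9.5],[0,0,0],255],
    [[-16,15.2,10.2],[0,0,0],255],
    [[-16,15.2,10.2],[0,0,0],255],
    [[-16,15.2,10.2],[0,0,0],255],
    [[-16,15.2,10.2],[0,0,0],255],
  ],
)

```text
time: 6.0
eef_pos: [627.7, -114.3, 197.0]
ee_rot: [[-0.002, 1.0, 0.0], [0.001, 0.0, -1.0], [-1.0, -0.002, -0.001]]
ft_force: [-0.6, 0.2, -2.6]
grip_width: 0.647
```

```bash
python3 - <<'E'
from h import *
s=bot.read_state(); print(s["time"],s["eef_pos"],s["grip_width"])
im=snap("wrist","f_wrist")
import pickle; pickle.dump(s,open("f.pkl","wb"))
cv2.imwrite("pics/f2.png",cv2.resize(im[90:282,120:400,::-1],None,fx=2.85,fy=2.85,interpolation=cv2.INTER_CUBIC))
E
```

```text
6.0 [ 627.73492757 -114.29699197  196.97992043] 0.6470214482076724
```

View pics/f2.png

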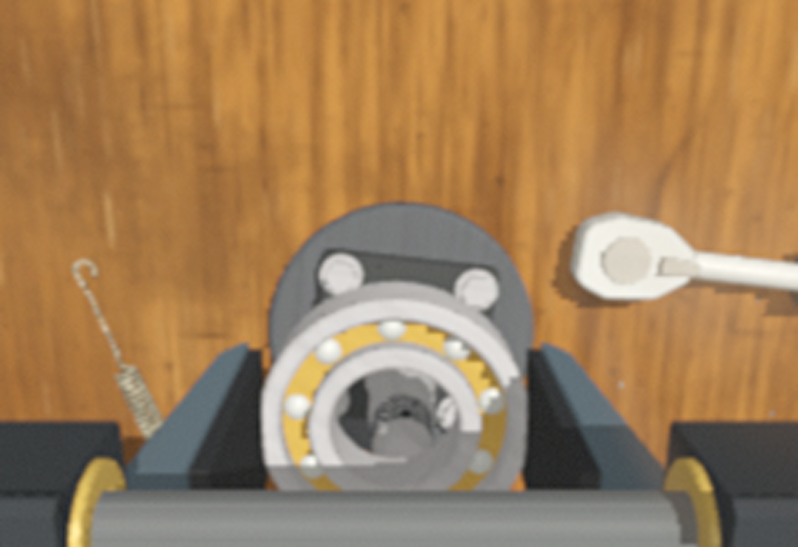

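```bash
python3 - <<'E'
from h import *
import pickle; s=pickle.load(open("f.pkl","rb")); c=pickle.load(open("c.pkl","rb"))
print("tip",ray("wrist",(261.4,241.6),120,s))
# scene/side tip
for n in ("scene","side"):
    im=snap(n,"g_"+n); p=proj(n,[629,-150,120]).astype(int); print(n,p,proj(n,[629,-150,120]))
    y,x=max(p[1]-50,0),p[0]-60
    cv2.imwrite("pics/g2_%s.png"%n,cv2.resize(im[y:y+100,x:x+120,::-1],None,fx=5,fy=5,interpolation=cv2.INTER_CUBIC))
# base circle top: 116mm circle edges
im=cv2.imread("pics/c_wrist.png")
for z in (8,10,12):
    pts=[proj("wrist",[629+58*np.cos(a),-149.5+58*np.sin(a),z],c) for a in np.linspace(0,2*np.pi,5)[:4]]; print(z,np.round(pts,1).tolist())
E
```

```text
tip [ 630.37006557 -143.82240607  120.        ]
scene [263 137] [263.01718754 137.62289536]
side [253 156] [253.17151493 156.82920742]
8 [[355.2, 140.0], [313.4, 93.3], [266.9, 140.1], [308.8, 182.8]]
10 [[355.7, 140.1], [313.7, 93.2], [266.9, 140.2], [309.1, 183.1]]
12 [[356.2, 140.3], [314.0, 93.2], [267.0, 140.4], [309.4, 183.5]]
```

View pics/g2_scene.png

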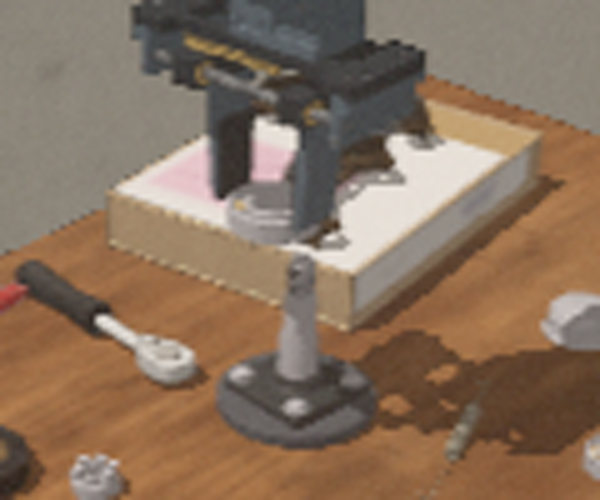

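View pics/g2_side.png

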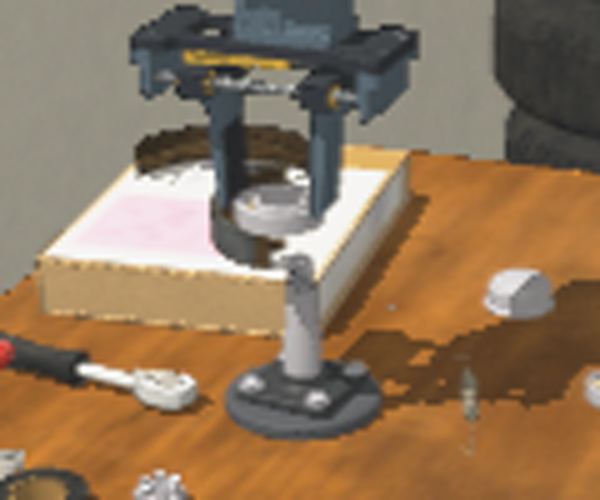

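>>> jog_arm(
  rows=[
    [[0,0.1,2],[0,0,0],255],
    [[0,0.1,3.5],[0,0,0],255],
    [[2,0.1,3.5],[0,0,0],255],
    [[3.4,0.1,3.5],[0,0,0],255],
    [[3.4,0.1,3.5],[0,0,0],255],
    [[3.4,0.1,3.5],[0,0,0],255],
  ],
)

```text
time: 6.75
eef_pos: [629.9, -149.8, 163.1]
ee_rot: [[-0.001, 1.0, 0.0], [0.0, 0.0, -1.0], [-1.0, -0.001, -0.0]]
ft_force: [-0.3, -0.8, -2.2]
grip_width: 0.649
```

```bash
python3 - <<'E'
from h import *
s=bot.read_state(); print(s["time"],s["eef_pos"],s["grip_width"])
im=snap("wrist","i_wrist")
import pickle; pickle.dump(s,open("i.pkl","wb"))
cv2.imwrite("pics/i2.png",cv2.resize(im[120:282,160:360,::-1],None,fx=3.7,fy=3.7,interpolation=cv2.INTER_CUBIC))
for n in ("scene","side"):
    im=snap(n,"i_"+n); p=proj(n,[629,-150,120]).astype(int)
    y,x=max(p[1]-50,0),p[0]-60
    cv2.imwrite("pics/i2_%s.png"%n,cv2.resize(im[y:y+100,x:x+120,::-1],None,fx=5,fy=5,interpolation=cv2.INTER_CUBIC))
E
```

```text
6.75 [ 629.85439577 -149.82138208  163.07747722] 0.6485744402948358
```

View pics/i2.png

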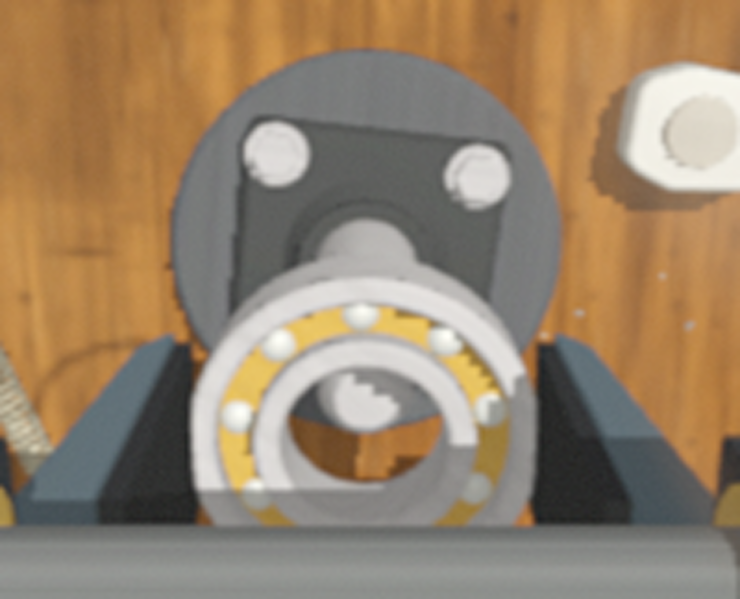

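View pics/i2_scene.png

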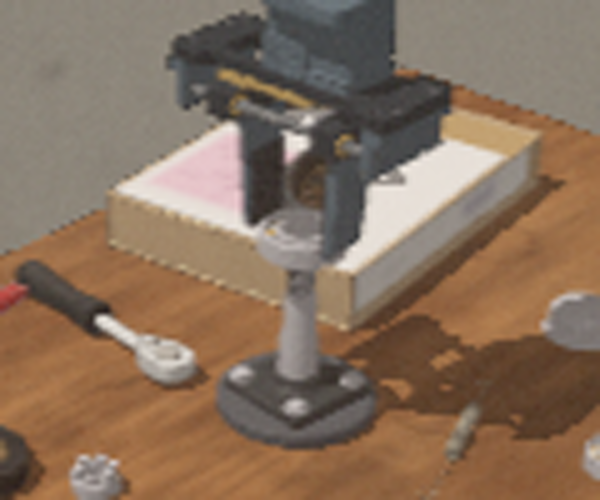

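View pics/i2_side.png

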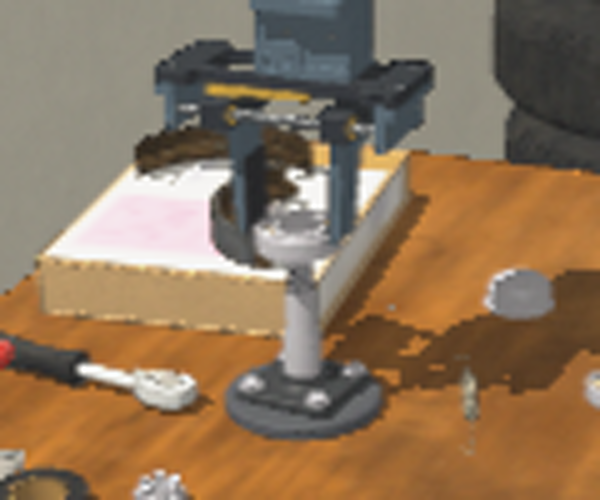

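```bash
python3 - <<'E'
from h import *
import pickle; s=pickle.load(open("i.pkl","rb"))
px=lambda u,v:(160+u/3.7,120+v/3.7)
zt=s["eef_pos"][2]-37.3+16; zb=zt-16
print("bore bottom -y edge y:",ray("wrist",px(364,482),zb,s)[1]+15)
print("bore top +y edge:",ray("wrist",px(364,368),zt,s)[1]-15)
print("outer top +y edge:",ray("wrist",px(364,276),zt,s)[1]-31)
print("x centre top", (ray("wrist",px(190,430),zt,s)[0]+ray("wrist",px(537,430),zt,s)[0])/2)
print("bore bottom x",(ray("wrist",px(290,420),zb,s)[0]+ray("wrist",px(446,420),zb,s)[0])/2)
print("tip",ray("wrist",px(364,397),120,s))
for z in (8,):
  print("base +y",ray("wrist",px(366,48),z,s)-[0,58,0],"x",(ray("wrist",px(173,240),z,s)+ray("wrist",px(560,240),z,s))/2)
E
```

```text
bore bottom -y edge y: -151.47855701232106
bore top +y edge: -151.29555335822982
outer top +y edge: -150.85521503009366
x centre top 629.7905828134212
bore bottom x 630.65608452056
tip [ 629.89678177 -151.17813572  120.        ]
base +y [ 630.45237559 -151.61463881    8.        ] x [ 630.69042112 -149.63767415    8.        ]
```

The bearing in hand is at (630,-151.2) and the tip at (629.9,-151.2), so they line up. I'll lower it.

>>> jog_arm(
  rows=[
    [[1,0,0],[0,0,0],255],
    [[2,0,0],[0,0,0],255],
    [[3,0,0],[0,0,0],255],
    [[4,0,0],[0,0,0],255],
    [[5,0,0],[0,0,0],255],
    [[5.7,0,0],[0,0,0],255],
    [[6.2,0,0],[0,0,0],255],
    [[6.5,0,0],[0,0,0],255],
    [[6.5,0,0],[0,0,0],255],
  ],
)

```text
time: 7.8
eef_pos: [629.9, -150.0, 97.9]
ee_rot: [[-0.0, 1.0, 0.0], [0.0, 0.0, -1.0], [-1.0, -0.0, -0.0]]
ft_force: [0.4, -0.3, -2.6]
grip_width: 0.649
```

Next, onto the journal.

>>> jog_arm(
  rows=[
    [[0.4,0,0],[0,0,0],255],
    [[0.8,0,0],[0,0,0],255],
    [[1.1,0,0],[0,0,0],255],
    [[1.4,0,0],[0,0,0],255],
    [[1.6,0,0],[0,0,0],255],
    [[1.6,0,0],[0,0,0],255],
  ],
)

```text
time: 8.4
eef_pos: [629.8, -150.0, 81.9]
ee_rot: [[-0.001, 1.0, 0.0], [0.0, 0.0, -1.0], [-1.0, -0.001, -0.0]]
ft_force: [-1.3, -0.7, -1.5]
grip_width: 0.652
```

>>> jog_arm(
  rows=[
    [[0.4,0,0],[0,0,0],255],
    [[0.8,0,0],[0,0,0],255],
    [[1.1,0,0],[0,0,0],255],
    [[1.3,0,0],[0,0,0],255],
    [[1.3,0,0],[0,0,0],255],
    [[1.3,0,0],[0,0,0],255],
  ],
)

```text
time: 9.0
eef_pos: [630.1, -150.0, 69.3]
ee_rot: [[0.0, 1.0, -0.0], [-0.0, -0.0, -1.0], [-1.0, 0.0, 0.0]]
ft_force: [-0.0, 0.2, -2.5]
grip_width: 0.647
```

>>> jog_arm(
  rows=[
    [[0.08,0,0],[0,0,0],255],
    [[0.14,0,0],[0,0,0],255],
    [[0.17,0,0],[0,0,0],255],
    [[0.17,0,0],[0,0,0],255],
  ],
)

```text
time: 9.4
eef_pos: [630.0, -150.0, 67.6]
ee_rot: [[0.0, 1.0, -0.0], [0.0, -0.0, -1.0], [-1.0, 0.0, -0.0]]
ft_force: [0.4, -0.2, -2.7]
grip_width: 0.65
```

>>> jog_arm(
  rows=[
    [[0.03,0,0],[0,0,0],255],
    [[0.05,0,0],[0,0,0],255],
    [[0.05,0,0],[0,0,0],255],
  ],
)

```text
time: 9.7
eef_pos: [630.1, -150.0, 67.3]
ee_rot: [[0.0, 1.0, -0.0], [-0.0, -0.0, -1.0], [-1.0, 0.0, 0.0]]
ft_force: [-1.2, -0.6, 0.6]
grip_width: 0.645
```

>>> jog_arm(
  rows=[
    [[0,0,0],[0,0,0],150],
    [[0,0,0],[0,0,0],100],
    [[0,0,0],[0,0,0],60],
    [[0,0,0],[0,0,0],60],
    [[-2,0,0],[0,0,0],40],
    [[-6,0,0],[0,0,0],0],
    [[-11,0,0],[0,0,0],0],
    [[-16,0,0],[0,0,0],0],
    [[-17,0,0],[0,0,0],0],
    [[-17,0,0],[0,0,0],0],
  ],
)

```text
time: 10.7
eef_pos: [631.1, -150.3, 239.9]
ee_rot: [[0.006, 1.0, -0.0], [-0.001, -0.0, -1.0], [-1.0, 0.006, 0.001]]
ft_force: [0.4, 0.3, -1.5]
grip_width: 0.997
```

```bash
python3 - <<'E'
from h import *
im=snap("side","j_side"); p=proj("side",[629,-150,60]).astype(int)
cv2.imwrite("pics/j2.png",cv2.resize(im[p[1]-40:p[1]+40,p[0]-60:p[0]+60,::-1],None,fx=5,fy=5,interpolation=cv2.INTER_CUBIC))
im=optics.snapshot("scene")
for n,p in dict(tube=(160,256)).items(): print(n,ray("scene",p,17).round())
print(ray("side",(207,273),17).round(),bot.read_state()["time"])
E
```

```text
tube [535. 371.  17.]
[537. 372.  17.] 10.8
```

View pics/j2.png

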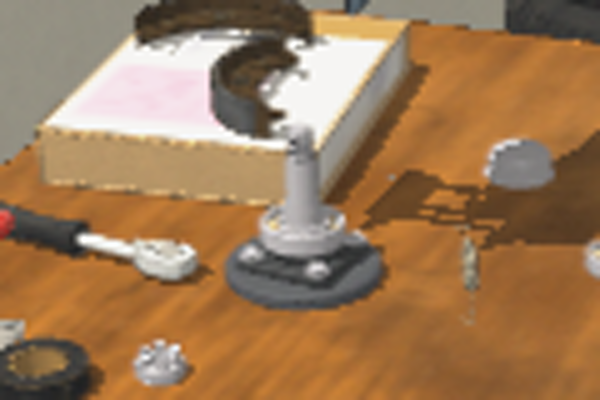

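>>> jog_arm(
  rows=[
    [[0,-1,-5],[0,0,0],0],
    [[0,-2,-10],[0,0,0],0],
    [[0,-3,-15],[0,0,0],0],
    [[0,-4,-20],[0,0,0],0],
    [[0,-5,-25],[0,0,0],0],
    [[0,-6,-30],[0,0,0],0],
    [[0,-7,-35],[0,0,0],0],
    [[0,-8,-40],[0,0,0],0],
    [[0,-9,-45],[0,0,0],0],
    [[0,-9.4,-48],[0,0,0],0],
    [[0,-9.4,-48.8],[0,0,0],0],
    [[0,-9.4,-48.8],[0,0,0],0],
    [[0,-9.4,-48.8],[0,0,0],0],
  ],
)

```text
time: 12.1
eef_pos: [535.8, 336.6, 235.5]
ee_rot: [[-0.002, 1.0, -0.001], [-0.002, -0.001, -1.0], [-1.0, -0.002, 0.002]]
ft_force: [-0.5, 0.5, -0.3]
grip_width: 0.999
```

```bash
python3 - <<'E'
from h import *
s=bot.read_state(); print(s["time"],s["eef_pos"],s["ee_rot"].round(3).tolist())
im=snap("wrist","k_wrist")
import pickle; pickle.dump(s,open("k.pkl","wb"))
cv2.imwrite("pics/k2.png",cv2.resize(im[:,:,::-1],None,fx=1.56,fy=1.56,interpolation=cv2.INTER_CUBIC))
E
```

```text
12.1 [535.79303154 336.63538811 235.46723392] [[-0.002, 1.0, -0.001], [-0.002, -0.001, -1.0], [-1.0, -0.002, 0.002]]
```

View pics/k2.png

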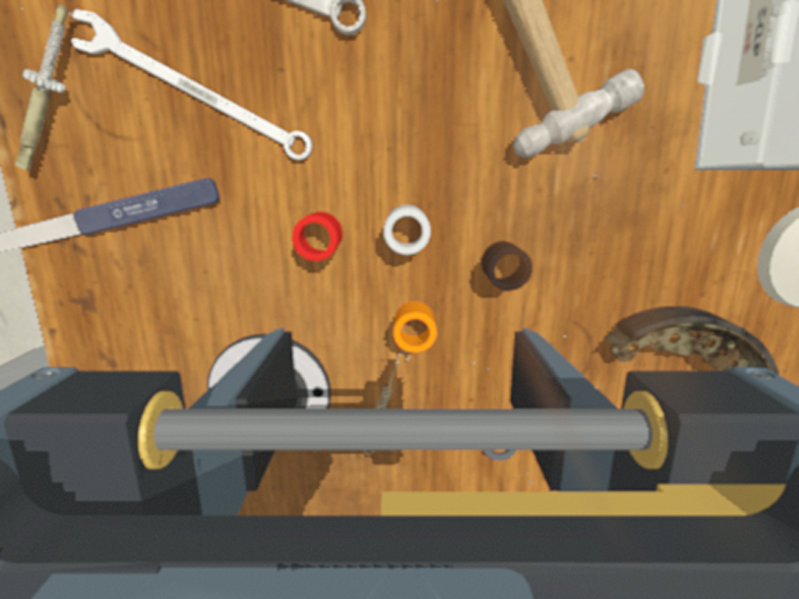

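```bash
python3 - <<'E'
from h import *
import pickle; s=pickle.load(open("k.pkl","rb"))
im=cv2.imread("pics/k_wrist.png"); 
cv2.imwrite("pics/k3.png",cv2.resize(im[120:195,180:355],None,fx=4.5,fy=4.5,interpolation=cv2.INTER_CUBIC))
for n,p in dict(white=(407,231),red=(317,235),black=(507,264),orange=(415,328)).items(): print(n,ray("wrist",(p[0]/1.5625,p[1]/1.5625),34,s).round(1))
E
```

```text
white [538.1 370.6  34. ]
red [467.6 367.5  34. ]
black [618.  344.4  34. ]
orange [545. 290.  34.]
```

View pics/k3.png

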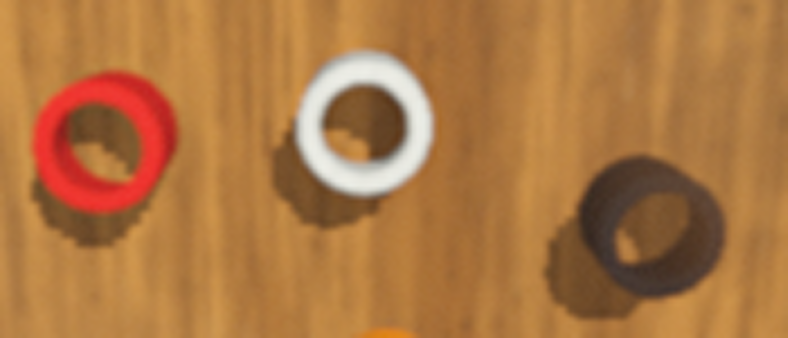

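The pale tube is at (407,231) in the enlarged picture, with red at (317,237), black at (507,266) and orange at (415,328). It is pale, with its narrow bore up. I'll go down with the jaws part closed, because red and black stand 70 to 80 mm off.

>>> jog_arm(
  rows=[
    [[3,0.2,-2],[0,0,0],100],
    [[7,0.2,-3.2],[0,0,0],100],
    [[10,0.2,-3.2],[0,0,0],100],
    [[13,0.2,-3.2],[0,0,0],100],
    [[14.7,0.2,-3.2],[0,0,0],100],
    [[14.7,0.2,-3.2],[0,0,0],100],
    [[14.7,0.2,-3.2],[0,0,0],100],
    [[14.7,0.2,-3.2],[0,0,0],100],
  ],
)

```text
time: 12.95
eef_pos: [539.2, 369.8, 91.8]
ee_rot: [[0.003, 1.0, -0.001], [0.002, -0.001, -1.0], [-1.0, 0.003, -0.002]]
ft_force: [-0.2, 0.7, 0.0]
grip_width: 0.605
```

```bash
python3 - <<'E'
from h import *
s=bot.read_state(); print(s["time"],s["eef_pos"],s["grip_width"])
im=snap("wrist","l_wrist")
import pickle; pickle.dump(s,open("l.pkl","wb"))
cv2.imwrite("pics/l2.png",cv2.resize(im[120:282,140:380,::-1],None,fx=3.2,fy=3.2,interpolation=cv2.INTER_CUBIC))
E
```

```text
12.95 [539.20662663 369.78277466  91.75023626] 0.605295642526513
```

View pics/l2.png

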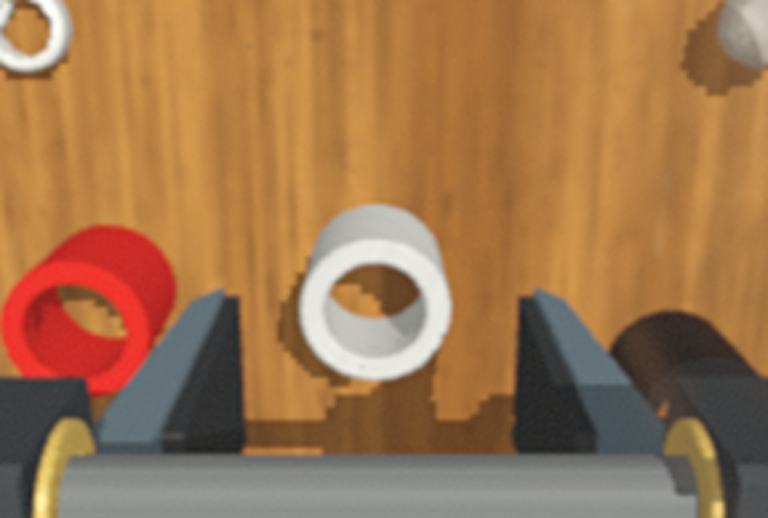

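```bash
python3 - <<'E'
from h import *
import pickle; s=pickle.load(open("l.pkl","rb"))
p=lambda u,v:(140+u/3.2,120+v/3.2)
print(ray("wrist",p(375,310),34,s),ray("wrist",p(110,325),34,s),bot.read_state()["eef_pos"])
E
```

```text
[538.52644275 370.75866369  34.        ] [474.62661365 366.98018011  34.        ] [539.08150986 370.00389312  91.83403166]
```

>>> jog_arm(
  rows=[
    [[2,0,-0.1],[0,0,0],100],
    [[4,0,-0.1],[0,0,0],100],
    [[4.9,0,-0.1],[0,0,0],100],
    [[4.9,0,-0.1],[0,0,0],100],
    [[4.9,0,-0.1],[0,0,0],255],
    [[4.9,0,-0.1],[0,0,0],255],
    [[4.9,0,-0.1],[0,0,0],255],
    [[4.9,0,-0.1],[0,0,0],255],
    [[4.9,0,-0.1],[0,0,0],255],
    [[4.9,0,-0.1],[0,0,0],255],
  ],
)

```text
time: 14.0
eef_pos: [538.6, 371.4, 42.2]
ee_rot: [[0.002, 1.0, 0.0], [0.001, 0.0, -1.0], [-1.0, 0.002, -0.001]]
ft_force: [-0.1, 0.4, 5.0]
grip_width: 0.379
```

>>> jog_arm(
  rows=[
    [[-3,0,0],[0,0,0],255],
    [[-7,0,0],[0,0,0],255],
    [[-11,0.3,2],[0,0,0],255],
    [[-13.4,1,6],[0,0,0],255],
    [[-13.4,2,11],[0,0,0],255],
    [[-13.4,3,16],[0,0,0],255],
    [[-13.4,4,21],[0,0,0],255],
    [[-13.4,5,26],[0,0,0],255],
    [[-13.4,6,31],[0,0,0],255],
    [[-13.4,7,36],[0,0,0],255],
    [[-13.4,8,41],[0,0,0],255],
    [[-13.4,8.8,46],[0,0,0],255],
    [[-13.4,9.2,50],[0,0,0],255],
    [[-13.4,9.2,52.2],[0,0,0],255],
    [[-13.4,9.2,52.2],[0,0,0],255],
    [[-13.4,9.2,52.2],[0,0,0],255],
  ],
)

```text
time: 15.6
eef_pos: [629.5, -150.9, 174.3]
ee_rot: [[-0.001, 1.0, -0.001], [0.001, -0.001, -1.0], [-1.0, -0.001, -0.001]]
ft_force: [0.9, 0.0, -1.0]
grip_width: 0.382
```

```bash
python3 - <<'E'
from h import *
s=bot.read_state(); print(s["time"],s["eef_pos"],s["grip_width"])
im=snap("wrist","m_wrist")
import pickle; pickle.dump(s,open("m.pkl","wb"))
cv2.imwrite("pics/m2.png",cv2.resize(im[120:282,160:360,::-1],None,fx=3.7,fy=3.7,interpolation=cv2.INTER_CUBIC))
E
```

```text
15.6 [ 629.48163327 -150.86031648  174.28218604] 0.3823362816086409
```

View pics/m2.png

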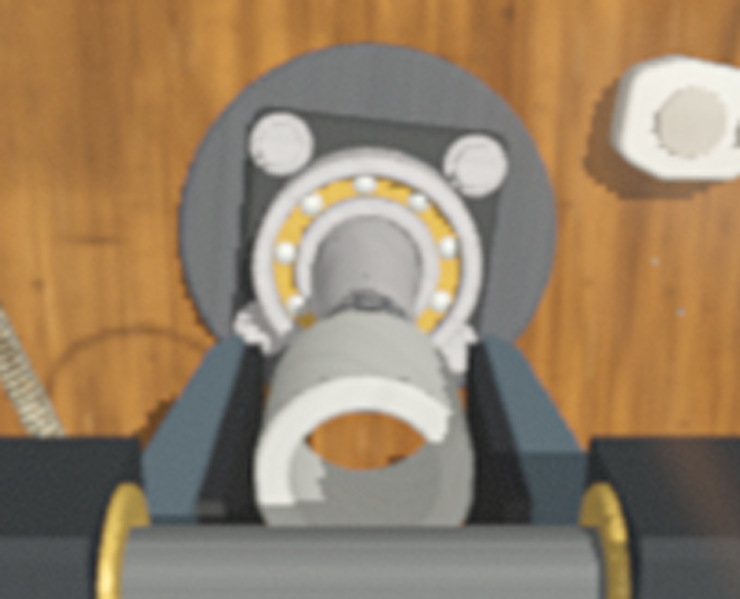

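```bash
python3 - <<'E'
from h import *
import pickle; s=pickle.load(open("m.pkl","rb"))
p=lambda u,v:(160+u/3.7,120+v/3.7)
zt=s["eef_pos"][2]-7.1
print("outer",ray("wrist",p(365,376),zt,s)[1]-18,"bore",ray("wrist",p(365,409),zt,s)[1]-12.5)
print("x",(ray("wrist",p(255,470),zt,s)[0]+ray("wrist",p(472,470),zt,s)[0])/2)
print("bearing",ray("wrist",p(366,160),46,s)[1]-31,(ray("wrist",p(254,255),46,s)[0]+ray("wrist",p(480,255),46,s)[0])/2)
E
```

```text
outer -150.93200554235162 bore -151.0485347581524
x 629.4144596531364
bearing -152.44596559244448 630.2736778008866
```

>>> jog_arm(
  rows=[
    [[0.5,0.05,0.04],[0,0,0],255],
    [[1.5,0.05,0.04],[0,0,0],255],
    [[2.5,0.05,0.04],[0,0,0],255],
    [[3.5,0.05,0.04],[0,0,0],255],
    [[4.5,0.05,0.04],[0,0,0],255],
    [[5.2,0.05,0.04],[0,0,0],255],
    [[5.6,0.05,0.04],[0,0,0],255],
    [[6,0.05,0.04],[0,0,0],255],
    [[6.4,0.05,0.04],[0,0,0],255],
    [[6.7,0.05,0.04],[0,0,0],255],
    [[7,0.05,0.04],[0,0,0],255],
    [[7,0.05,0.04],[0,0,0],255],
  ],
)

```text
time: 16.85
eef_pos: [630.3, -151.3, 104.7]
ee_rot: [[-0.0, 1.0, 0.0], [0.0, 0.0, -1.0], [-1.0, -0.0, -0.0]]
ft_force: [0.2, -0.3, -1.2]
grip_width: 0.379
```

>>> jog_arm(
  rows=[
    [[0.4,0,0],[0,0,0],255],
    [[0.8,0,0],[0,0,0],255],
    [[1.2,0,0],[0,0,0],255],
    [[1.5,0,0],[0,0,0],255],
    [[1.6,0,0],[0,0,0],255],
    [[1.65,0,0],[0,0,0],255],
    [[1.65,0,0],[0,0,0],255],
  ],
)

```text
time: 17.55
eef_pos: [630.6, -151.5, 88.6]
ee_rot: [[0.0, 1.0, -0.0], [-0.0, -0.0, -1.0], [-1.0, 0.0, 0.0]]
ft_force: [-0.0, 0.3, -1.8]
grip_width: 0.381
```

>>> jog_arm(
  rows=[
    [[0.06,0,0],[0,0,0],255],
    [[0.1,0,0],[0,0,0],255],
    [[0.13,0,0],[0,0,0],255],
    [[0.16,0,0],[0,0,0],255],
    [[0.16,0,0],[0,0,0],255],
  ],
)

```text
time: 18.05
eef_pos: [630.8, -151.5, 88.0]
ee_rot: [[0.001, 1.0, -0.0], [-0.0, -0.0, -1.0], [-1.0, 0.001, 0.0]]
ft_force: [-1.2, -0.1, 5.4]
grip_width: 0.38
```

>>> jog_arm(
  rows=[
    [[0,0,0],[0,0,0],200],
    [[0,0,0],[0,0,0],100],
    [[0,0,0],[0,0,0],60],
    [[0,0,0],[0,0,0],60],
    [[-2,0,0],[0,0,0],40],
    [[-6,0,0],[0,0,0],0],
    [[-11,0,0],[0,0,0],0],
    [[-15.5,-1,-2],[0,0,0],0],
    [[-15.5,-4,-6],[0,0,0],0],
    [[-15.5,-6.5,-10],[0,0,0],0],
    [[-15.5,-9,-14],[0,0,0],0],
    [[-15.5,-11.5,-18],[0,0,0],0],
    [[-15.5,-14,-22],[0,0,0],0],
    [[-15.5,-16.5,-26],[0,0,0],0],
    [[-15.5,-18.5,-30],[0,0,0],0],
    [[-15.5,-20.5,-32.9],[0,0,0],0],
    [[-15.5,-20.5,-32.9],[0,0,0],0],
    [[-15.5,-20.5,-32.9],[0,0,0],0],
  ],
)

```text
time: 19.85
eef_pos: [425.4, 177.9, 242.0]
ee_rot: [[0.001, 1.0, 0.002], [-0.0, 0.002, -1.0], [-1.0, 0.001, 0.0]]
ft_force: [0.2, -0.5, -0.7]
grip_width: 1.001
```

```bash
python3 - <<'E'
from h import *
s=bot.read_state(); print(s["time"],s["eef_pos"],s["grip_width"])
im=snap("wrist","n_wrist")
import pickle; pickle.dump(s,open("n.pkl","wb"))
cv2.imwrite("pics/n2.png",cv2.resize(im[:,:,::-1],None,fx=1.56,fy=1.56,interpolation=cv2.INTER_CUBIC))
im=snap("side","n_side"); p=proj("side",[629,-150,60]).astype(int)
cv2.imwrite("pics/n3.png",cv2.resize(im[p[1]-40:p[1]+40,p[0]-60:p[0]+60,::-1],None,fx=5,fy=5,interpolation=cv2.INTER_CUBIC))
E
```

```text
19.85 [425.39752648 177.86724019 241.97820808] 1.0011931627606085
```

View pics/n2.png

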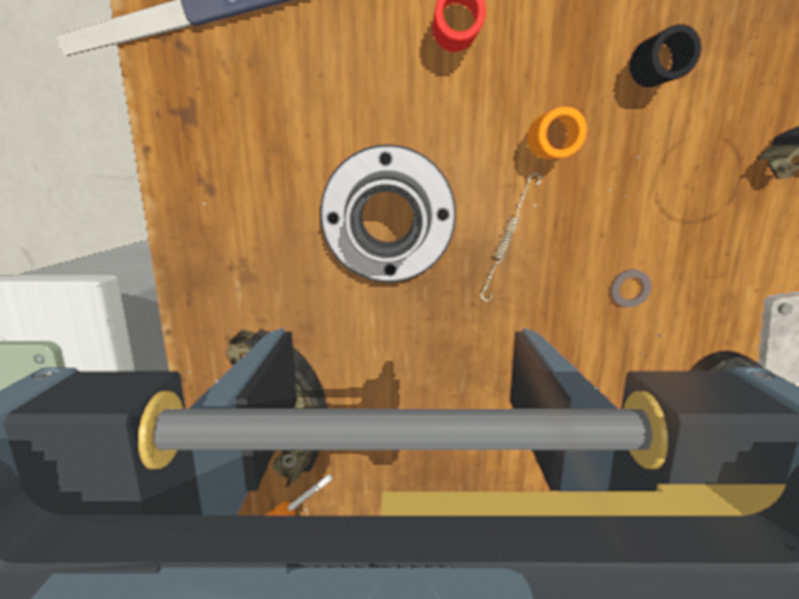

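View pics/n3.png

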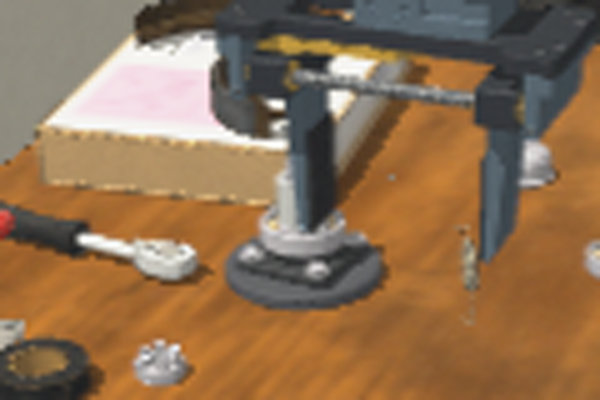

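```bash
python3 - <<'E'
from h import *
import pickle; s=pickle.load(open("n.pkl","rb"))
im=cv2.imread("pics/n_wrist.png")
cv2.imwrite("pics/n4.png",cv2.resize(im[85:190,195:300],None,fx=5.5,fy=5.5,interpolation=cv2.INTER_CUBIC))
q=lambda u,v,z:ray("wrist",(u/1.5625,v/1.5625),z,s).round(1)
print(q(387,221,62),q(388,214,21),q(631,288,5))
E
```

```text
[413.4 222.4  62. ] [412.9 223.4  21. ] [629.3 157.1   5. ]
```

View pics/n4.png

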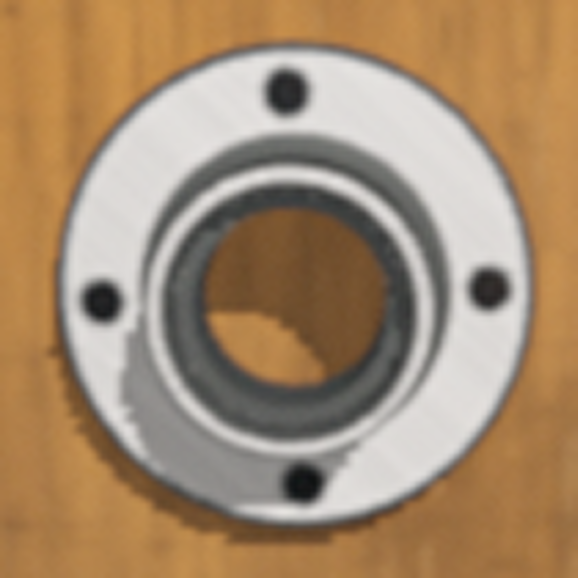

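>>> jog_arm(
  rows=[
    [[2,-0.6,-2.5],[0,0,0],0],
    [[6,-1.2,-4.5],[0,0,0],0],
    [[10,-1.2,-4.5],[0,0,0],0],
    [[13,-1.2,-4.5],[0,0,0],0],
    [[14.2,-1.2,-4.5],[0,0,0],0],
    [[14.2,-1.2,-4.5],[0,0,0],0],
    [[14.2,-1.2,-4.5],[0,0,0],0],
    [[14.2,-1.2,-4.5],[0,0,0],0],
  ],
)

```text
time: 20.75
eef_pos: [414.7, 222.5, 101.0]
ee_rot: [[0.002, 1.0, -0.001], [0.001, -0.001, -1.0], [-1.0, 0.002, -0.001]]
ft_force: [1.4, 0.4, -0.1]
grip_width: 1.001
```

```bash
python3 - <<'E'
from h import *
s=bot.read_state(); print(s["time"],s["eef_pos"],s["grip_width"])
im=snap("wrist","o_wrist")
import pickle; pickle.dump(s,open("o.pkl","wb"))
cv2.imwrite("pics/o2.png",cv2.resize(im[120:282,140:380,::-1],None,fx=3.2,fy=3.2,interpolation=cv2.INTER_CUBIC))
E
```

```text
20.75 [414.74476841 222.50202485 100.97566024] 1.0006732277979333
```

View pics/o2.png

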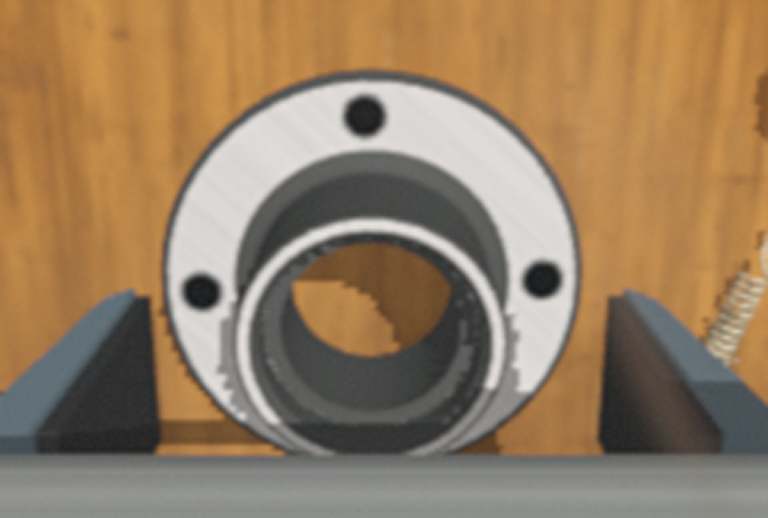

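```bash
python3 - <<'E'
from h import *
import pickle; s=pickle.load(open("o.pkl","rb"))
p=lambda u,v:(140+u/3.2,120+v/3.2)
print(ray("wrist",p(372,217),62,s)-[0,30.5,0],ray("wrist",p(372,458),62,s)+[0,30.5,0],(ray("wrist",p(237,330),62,s)+ray("wrist",p(508,330),62,s))/2, bot.read_state()["eef_pos"])
E
```

```text
[413.46002488 221.37660106  62.        ] [413.32975529 225.02149124  62.        ] [413.5220576  226.13886504  62.        ] [414.62382099 222.63407901 101.04269545]
```

>>> jog_arm(
  rows=[
    [[2,-0.1,0],[0,0,0],0],
    [[4,-0.1,0],[0,0,0],0],
    [[5,-0.1,0],[0,0,0],0],
    [[5,-0.1,0],[0,0,0],0],
    [[5,-0.1,0],[0,0,0],0],
    [[5,-0.1,0],[0,0,0],255],
    [[5,-0.1,0],[0,0,0],255],
    [[5,-0.1,0],[0,0,0],255],
    [[5,-0.1,0],[0,0,0],255],
    [[5,-0.1,0],[0,0,0],255],
    [[5,-0.1,0],[0,0,0],255],
    [[5,-0.1,0],[0,0,0],255],
  ],
)

```text
time: 22.0
eef_pos: [412.8, 222.7, 50.2]
ee_rot: [[0.001, 1.0, 0.0], [0.0, 0.0, -1.0], [-1.0, 0.001, -0.0]]
ft_force: [-0.6, -0.7, 3.3]
grip_width: 0.659
```

>>> jog_arm(
  rows=[
    [[-2,0,0],[0,0,0],255],
    [[-5,0,0],[0,0,0],255],
    [[-9,0,0],[0,0,0],255],
    [[-12,1,2],[0,0,0],255],
    [[-13.5,3,5.5],[0,0,0],255],
    [[-13.5,5.5,9.5],[0,0,0],255],
    [[-13.5,8,13.5],[0,0,0],255],
    [[-13.5,10.5,17.5],[0,0,0],255],
    [[-13.5,13,21.5],[0,0,0],255],
    [[-13.5,15.5,25.5],[0,0,0],255],
    [[-13.5,18,29.5],[0,0,0],255],
    [[-13.5,20,33.5],[0,0,0],255],
    [[-13.5,21.3,36],[0,0,0],255],
    [[-13.5,21.8,37.4],[0,0,0],255],
    [[-13.5,21.8,37.4],[0,0,0],255],
    [[-13.5,21.8,37.4],[0,0,0],255],
  ],
)

```text
time: 23.6
eef_pos: [629.2, -150.2, 183.8]
ee_rot: [[-0.003, 1.0, -0.0], [0.002, -0.0, -1.0], [-1.0, -0.003, -0.002]]
ft_force: [0.6, 0.8, -6.0]
grip_width: 0.66
```

```bash
python3 - <<'E'
from h import *
s=bot.read_state(); print(s["time"],s["eef_pos"],s["grip_width"])
im=snap("wrist","p_wrist")
import pickle; pickle.dump(s,open("p.pkl","wb"))
cv2.imwrite("pics/p2.png",cv2.resize(im[120:282,140:380,::-1],None,fx=3.2,fy=3.2,interpolation=cv2.INTER_CUBIC))
for n in ("side","scene"):
    im=snap(n,"p_"+n); p=proj(n,[629,-150,80]).astype(int)
    cv2.imwrite("pics/p2_%s.png"%n,cv2.resize(im[p[1]-60:p[1]+50,p[0]-60:p[0]+60,::-1],None,fx=5,fy=5,interpolation=cv2.INTER_CUBIC))
E
```

```text
23.6 [ 629.2478747  -150.19333905  183.76129605] 0.6602530933121912
```

View pics/p2.png

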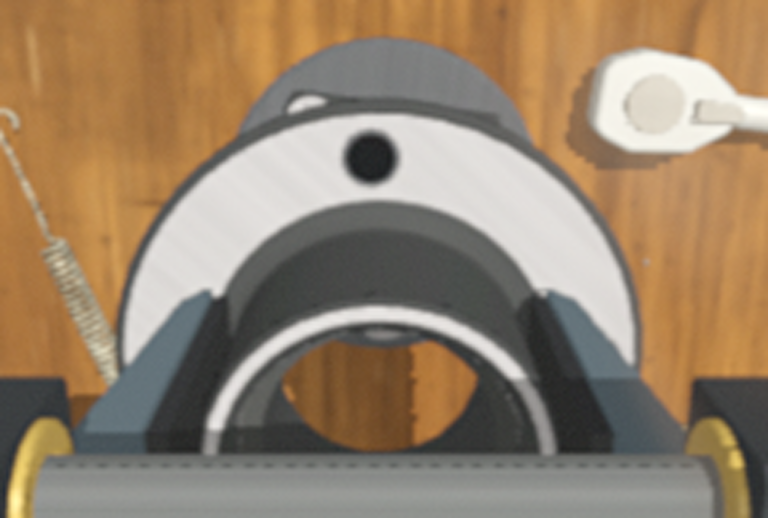

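View pics/p2_side.png

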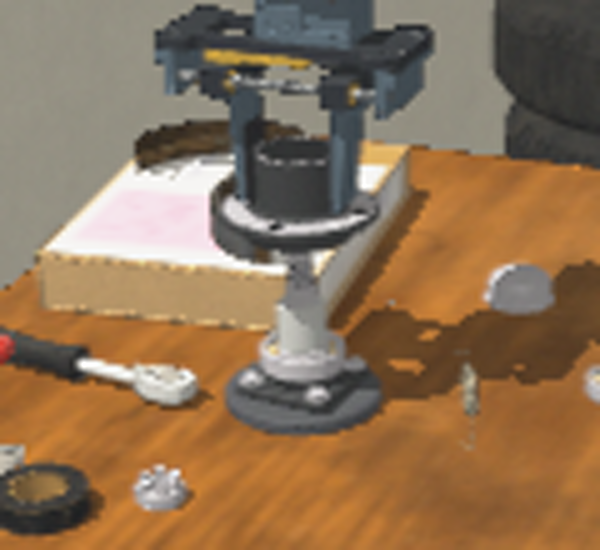

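View pics/p2_scene.png

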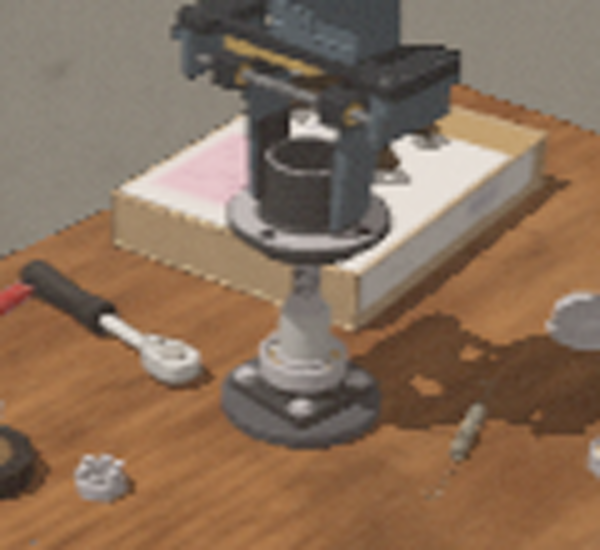

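```bash
python3 - <<'E'
from h import *
import pickle; s=pickle.load(open("p.pkl","rb"))
p=lambda u,v:(140+u/3.2,120+v/3.2)
z=s["eef_pos"][2]-50
print("rim",ray("wrist",p(379,305),z+62,s)[1]-28.7,"x",(ray("wrist",p(205,440),z+62,s)+ray("wrist",p(553,440),z+62,s))[0]/2)
print("flange",ray("wrist",p(379,111),z+21,s)[1]-56,"x",(ray("wrist",p(121,330),z+21,s)+ray("wrist",p(637,330),z+21,s))[0]/2)
print("base",ray("wrist",p(385,38),8,s)[1]-58)
E
```

```text
rim -149.68431775948696 x 629.2980973421004
flange -152.73767101157037 x 629.184498117793
base -152.19335939726528
```

```bash
python3 - <<'E'
from h import *
import pickle; s=pickle.load(open("o.pkl","rb"))
p=lambda u,v:(140+u/3.2,120+v/3.2)
for r in (72,80): print("flange",ray("wrist",p(372,r),21,s)[1]-56)
print("rim",ray("wrist",p(372,217),62,s)[1]-28.7)
s=pickle.load(open("p.pkl","rb")); z=s["eef_pos"][2]-50
print("side-hub x,y via side cam")
E
```

```text
flange 221.57304930057126
flange 219.6102711701855
rim 223.17696619622353
side-hub x,y via side cam
```

>>> jog_arm(
  rows=[
    [[0,0,0.15],[0,0,0],255],
    [[1,0,0.15],[0,0,0],255],
    [[2,0,0.15],[0,0,0],255],
    [[3,0,0.15],[0,0,0],255],
    [[4,0,0.15],[0,0,0],255],
    [[5,0,0.15],[0,0,0],255],
    [[5.8,0,0.15],[0,0,0],255],
    [[6.5,0,0.15],[0,0,0],255],
    [[6.5,0,0.15],[0,0,0],255],
  ],
)

```text
time: 24.65
eef_pos: [629.9, -152.8, 118.6]
ee_rot: [[-0.002, 1.0, -0.0], [0.001, -0.0, -1.0], [-1.0, -0.002, -0.001]]
ft_force: [-1.1, 0.5, -6.1]
grip_width: 0.657
```

```bash
python3 - <<'E'
from h import *
s=bot.read_state(); print(s["time"],s["eef_pos"],s["grip_width"],s["ft_force"])
im=snap("wrist","q_wrist")
import pickle; pickle.dump(s,open("q.pkl","wb"))
cv2.imwrite("pics/q2.png",cv2.resize(im[120:282,140:380,::-1],None,fx=3.2,fy=3.2,interpolation=cv2.INTER_CUBIC))
E
```

```text
24.65 [ 629.86590274 -152.75860931  118.61020939] 0.6574615486354384 [-1.11907204  0.50505796 -6.05594662]
```

View pics/q2.png

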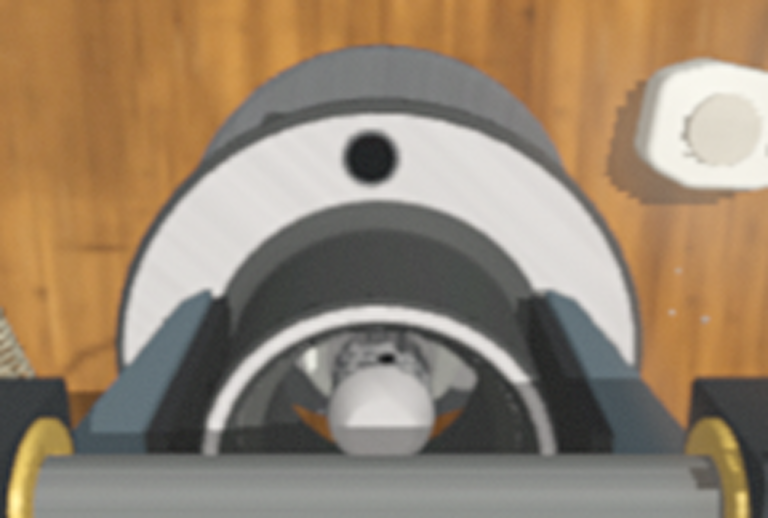

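```bash
python3 - <<'E'
from h import *
import pickle; s=pickle.load(open("q.pkl","rb"))
p=lambda u,v:(140+u/3.2,120+v/3.2)
z=s["eef_pos"][2]-50
print("rim",ray("wrist",p(379,305),z+62,s)[1]-28.7,"x",(ray("wrist",p(205,440),z+62,s)+ray("wrist",p(553,440),z+62,s))[0]/2)
print("tip end",ray("wrist",p(381,458),116,s)+[0,9.5,0],ray("wrist",p(381,367),119,s)-[0,7.5,0])
print((ray("wrist",p(328,420),115,s)+ray("wrist",p(435,420),115,s))/2)
print(bot.read_state()["eef_pos"])
E
```

```text
rim -152.21717618416298 x 629.9085410147762
tip end [ 630.29025126 -149.77487073  116.        ] [ 630.25402272 -147.09529019  119.        ]
[ 630.36956702 -152.04067381  115.        ]
[ 630.31201535 -152.85969111  119.42098304]
```

>>> jog_arm(
  rows=[
    [[0,0.03,-0.08],[0,0,0],255],
    [[0.5,0.03,-0.08],[0,0,0],255],
    [[1,0.03,-0.08],[0,0,0],255],
    [[1.4,0.03,-0.08],[0,0,0],255],
    [[1.8,0.03,-0.08],[0,0,0],255],
    [[2,0.03,-0.08],[0,0,0],255],
    [[2,0.03,-0.08],[0,0,0],255],
  ],
)

```text
time: 25.4
eef_pos: [630.6, -152.1, 99.4]
ee_rot: [[-0.001, 1.0, -0.0], [0.0, -0.0, -1.0], [-1.0, -0.001, -0.0]]
ft_force: [-0.0, -0.2, -6.0]
grip_width: 0.659
```

>>> jog_arm(
  rows=[
    [[0.15,0,0],[0,0,0],255],
    [[0.3,0,0],[0,0,0],255],
    [[0.45,0,0],[0,0,0],255],
    [[0.6,0,0],[0,0,0],255],
    [[0.7,0,0],[0,0,0],255],
    [[0.7,0,0],[0,0,0],255],
  ],
)

```text
time: 26.0
eef_pos: [630.7, -152.1, 92.8]
ee_rot: [[-0.0, 1.0, -0.0], [0.0, -0.0, -1.0], [-1.0, -0.0, -0.0]]
ft_force: [-0.5, -0.3, -4.9]
grip_width: 0.661
```

>>> jog_arm(
  rows=[
    [[0.3,0,0],[0,0,0],255],
    [[0.6,0,0],[0,0,0],255],
    [[0.9,0,0],[0,0,0],255],
    [[1.15,0,0],[0,0,0],255],
    [[1.35,0,0],[0,0,0],255],
    [[1.45,0,0],[0,0,0],255],
    [[1.45,0,0],[0,0,0],255],
  ],
)

```text
time: 26.7
eef_pos: [630.8, -152.1, 78.3]
ee_rot: [[-0.0, 1.0, -0.0], [0.0, -0.0, -1.0], [-1.0, -0.0, -0.0]]
ft_force: [0.5, -0.1, -6.9]
grip_width: 0.659
```

>>> jog_arm(
  rows=[
    [[0.06,0,0],[0,0,0],255],
    [[0.11,0,0],[0,0,0],255],
    [[0.15,0,0],[0,0,0],255],
    [[0.15,0,0],[0,0,0],255],
  ],
)

```text
time: 27.1
eef_pos: [630.9, -152.1, 77.3]
ee_rot: [[0.0, 1.0, 0.0], [-0.0, 0.0, -1.0], [-1.0, 0.0, 0.0]]
ft_force: [-0.8, 0.4, -3.6]
grip_width: 0.657
```

>>> jog_arm(
  rows=[
    [[0.03,0,0],[0,0,0],255],
    [[0.06,0,0],[0,0,0],255],
    [[0.06,0,0],[0,0,0],255],
  ],
)

```text
time: 27.4
eef_pos: [630.9, -152.1, 77.2]
ee_rot: [[0.001, 1.0, -0.0], [-0.0, -0.0, -1.0], [-1.0, 0.001, 0.0]]
ft_force: [-2.2, 1.2, 2.6]
grip_width: 0.661
```

>>> jog_arm(
  rows=[
    [[0,0,0],[0,0,0],150],
    [[0,0,0],[0,0,0],90],
    [[0,0,0],[0,0,0],40],
    [[0,0,0],[0,0,0],0],
    [[-0.5,0,0],[0,0,0],0],
    [[-4,0,0],[0,0,0],0],
    [[-9,0,0],[0,0,0],0],
    [[-14,0,0],[0,0,0],0],
    [[-16,0,0],[0,0,0],0],
    [[-16,0,0],[0,0,0],0],
  ],
)

```text
time: 28.4
eef_pos: [632.9, -152.6, 241.2]
ee_rot: [[0.01, 1.0, -0.0], [-0.002, -0.0, -1.0], [-1.0, 0.01, 0.002]]
ft_force: [-0.1, -0.0, 0.1]
grip_width: 1.001
```

```bash
python3 - <<'E'
from h import *
import pickle
s=bot.read_state(); print(s["time"],s["eef_pos"],s["grip_width"])
c=pickle.load(open("c.pkl","rb")); print(ray("wrist",(246/1.5625,324/1.5625),14,c))
im=snap("wrist","r_wrist"); pickle.dump(s,open("r.pkl","wb"))
cv2.imwrite("pics/r2.png",cv2.resize(im[120:282,140:380,::-1],None,fx=3.2,fy=3.2,interpolation=cv2.INTER_CUBIC))
im=snap("side","r_side"); p=proj("side",[629,-150,60]).astype(int)
cv2.imwrite("pics/r3.png",cv2.resize(im[p[1]-40:p[1]+40,p[0]-60:p[0]+60,::-1],None,fx=5,fy=5,interpolation=cv2.INTER_CUBIC))
E
```

```text
28.4 [ 632.93531471 -152.6339881   241.22871394] 1.0006652545531647
[ 419.94642056 -240.86985492   14.        ]
```

View pics/r2.png

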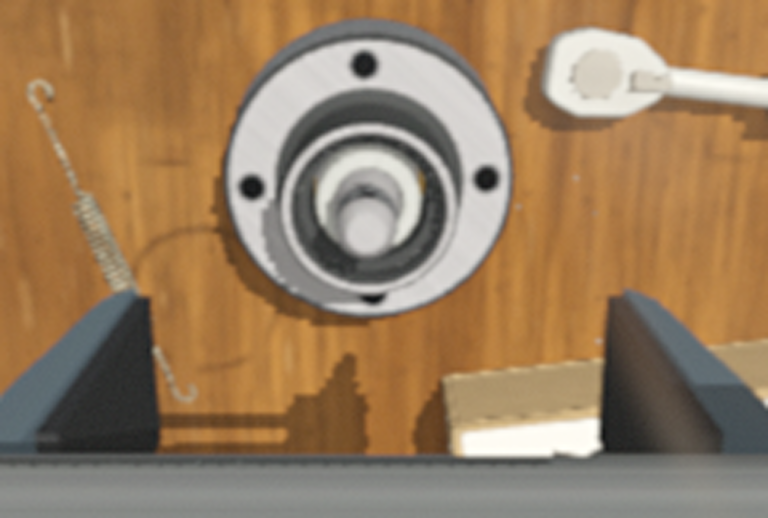

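View pics/r3.png

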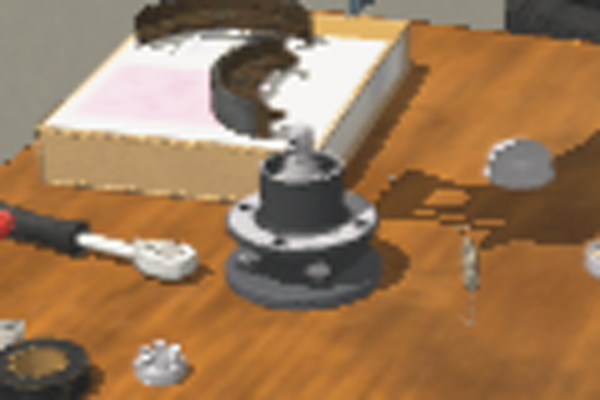

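>>> jog_arm(
  rows=[
    [[0,-4,2],[0,0,0],0],
    [[0,-8,4],[0,0,0],0],
    [[0,-12,6],[0,0,0],0],
    [[0,-16,8],[0,0,0],0],
    [[0,-19.5,9.5],[0,0,0],0],
    [[0,-21,10.3],[0,0,0],0],
    [[0,-21,10.3],[0,0,0],0],
    [[0,-21,10.3],[0,0,0],0],
    [[0,-21,10.3],[0,0,0],0],
  ],
)

```text
time: 29.4
eef_pos: [422.1, -254.7, 235.8]
ee_rot: [[0.0, 1.0, 0.001], [0.001, 0.001, -1.0], [-1.0, 0.0, -0.001]]
ft_force: [-0.2, 0.2, 0.7]
grip_width: 1.003
```

```bash
python3 - <<'E'
from h import *
import pickle
s=bot.read_state(); print(s["time"],s["eef_pos"],s["grip_width"])
im=snap("wrist","s_wrist"); pickle.dump(s,open("s.pkl","wb"))
cv2.imwrite("pics/s2.png",cv2.resize(im[60:282,110:410,::-1],None,fx=2.6,fy=2.6,interpolation=cv2.INTER_CUBIC))
for e,c in ells(im,vmin=0): print(np.round(e[0],1),np.round(e[1],1),ray("wrist",e[0],12,s).round(1))
E
```

```text
29.4 [ 422.08050422 -254.71585151  235.83090231] 1.0025736181735205
[133.1 175.3] [16.4 22.3] [ 254.9 -260.    12. ]
[254.2 163.2] [35.7 36.4] [ 416.8 -243.4   12. ]
[158.7 116.8] [18.6 20.3] [ 296.5 -184.3   12. ]
[140.1  91.9] [19.1 21.7] [ 276.5 -154.6   12. ]
[123.   53.7] [ 5.6 41.6] [ 261.2 -111.7   12. ]
[442.8  85.2] [ 97.9 140.2] [ 648.  -146.3   12. ]
[173.7  10. ] [ 6.7 42.4] [325.2 -66.1  12. ]
```

View pics/s2.png

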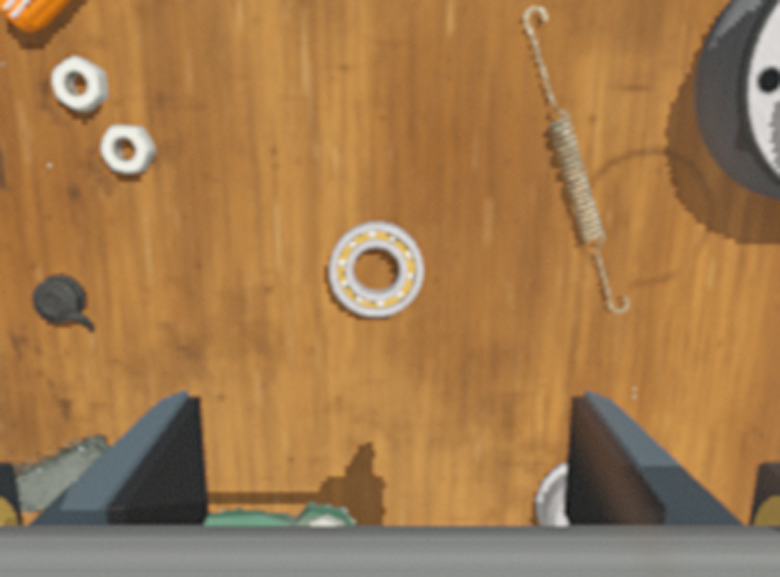

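>>> jog_arm(
  rows=[
    [[4,-0.4,-1.1],[0,0,0],0],
    [[9,-0.4,-1.1],[0,0,0],0],
    [[13,-0.4,-1.1],[0,0,0],0],
    [[16,-0.4,-1.1],[0,0,0],0],
    [[16.7,-0.4,-1.1],[0,0,0],0],
    [[16.7,-0.4,-1.1],[0,0,0],0],
    [[16.7,-0.4,-1.1],[0,0,0],0],
    [[16.7,-0.4,-1.1],[0,0,0],0],
  ],
)

```text
time: 30.25
eef_pos: [418.2, -244.7, 71.0]
ee_rot: [[0.003, 1.0, 0.0], [-0.002, 0.0, -1.0], [-1.0, 0.003, 0.002]]
ft_force: [-0.6, -0.5, 0.1]
grip_width: 0.998
```

```bash
python3 - <<'E'
from h import *
import pickle
s=bot.read_state(); print(s["time"],s["eef_pos"],s["grip_width"])
im=snap("wrist","t_wrist"); pickle.dump(s,open("t.pkl","wb"))
for e,c in ells(im,vmin=0): print(np.round(e[0],1),np.round(e[1],1),ray("wrist",e[0],12,s).round(1))
cv2.imwrite("pics/t2.png",cv2.resize(im[165:265,205:310,::-1],None,fx=5.5,fy=5.5,interpolation=cv2.INTER_CUBIC))
E
```

```text
30.25 [ 418.18309302 -244.7268086    70.98310678] 0.9984253623859651
[256.4 214.1] [60.8 61.3] [ 416.9 -242.1   12. ]
[ 88.5 137.1] [32.4 39.9] [ 297.7 -183.6   12. ]
[391.2 161.5] [14.3 97. ] [ 515.5 -201.2   12. ]
[52.4 93.3] [34.7 45. ] [ 278.2 -154.2   12. ]
[494.6 102.7] [ 40.6 147.5] [ 581.4 -160.1   12. ]
[11.1 13.4] [12.4 45.7] [ 261.9 -106.5   12. ]
```

View pics/t2.png

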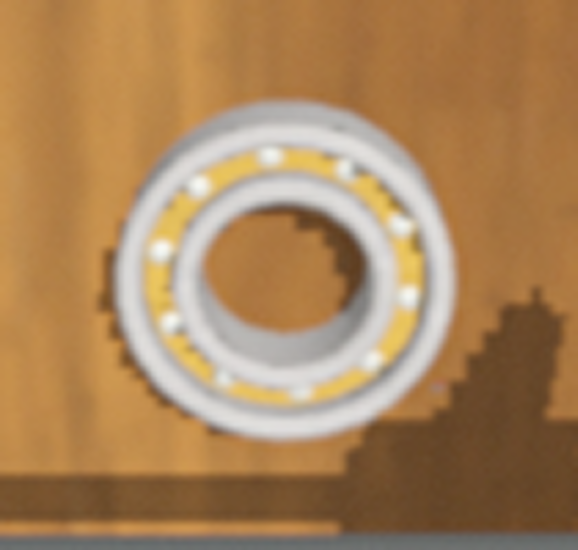

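>>> jog_arm(
  rows=[
    [[1.5,0,-0.05],[0,0,0],0],
    [[3,0,-0.05],[0,0,0],0],
    [[3.45,0,-0.05],[0,0,0],0],
    [[3.45,0,-0.05],[0,0,0],0],
    [[3.45,0,-0.05],[0,0,0],0],
    [[3.45,0,-0.05],[0,0,0],0],
    [[3.45,0,-0.05],[0,0,0],255],
    [[3.45,0,-0.05],[0,0,0],255],
    [[3.45,0,-0.05],[0,0,0],255],
    [[3.45,0,-0.05],[0,0,0],255],
    [[3.45,0,-0.05],[0,0,0],255],
    [[3.45,0,-0.05],[0,0,0],255],
    [[3.45,0,-0.05],[0,0,0],255],
    [[3.45,0,-0.05],[0,0,0],255],
  ],
)

```text
time: 31.7
eef_pos: [416.9, -243.6, 34.8]
ee_rot: [[0.0, 1.0, 0.0], [0.0, 0.0, -1.0], [-1.0, 0.0, -0.0]]
ft_force: [0.2, -0.5, 0.4]
grip_width: 0.49
```

>>> jog_arm(
  rows=[
    [[-4,0,0],[0,0,0],255],
    [[-8.5,0,0],[0,0,0],255],
    [[-12,1,-0.5],[0,0,0],255],
    [[-13.5,4,-1.7],[0,0,0],255],
    [[-13.5,8,-3.4],[0,0,0],255],
    [[-13.5,12,-5],[0,0,0],255],
    [[-13.5,16,-7],[0,0,0],255],
    [[-13.5,19.5,-8.5],[0,0,0],255],
    [[-13.5,21.35,-9.2],[0,0,0],255],
    [[-13.5,21.35,-9.2],[0,0,0],255],
    [[-13.5,21.35,-9.2],[0,0,0],255],
    [[-13.5,21.35,-9.2],[0,0,0],255],
  ],
)

```text
time: 32.9
eef_pos: [629.0, -152.1, 169.6]
ee_rot: [[-0.002, 1.0, -0.001], [0.0, -0.001, -1.0], [-1.0, -0.002, -0.0]]
ft_force: [0.7, -0.4, -0.9]
grip_width: 0.483
```

```bash
python3 - <<'E'
from h import *
import pickle
s=bot.read_state(); print(s["time"],s["eef_pos"],s["grip_width"])
im=snap("wrist","u_wrist"); pickle.dump(s,open("u.pkl","wb"))
cv2.imwrite("pics/u2.png",cv2.resize(im[120:282,160:360,::-1],None,fx=3.7,fy=3.7,interpolation=cv2.INTER_CUBIC))
E
```

```text
32.9 [ 628.96835848 -152.07346414  169.60834782] 0.48347857540114847
```

View pics/u2.png

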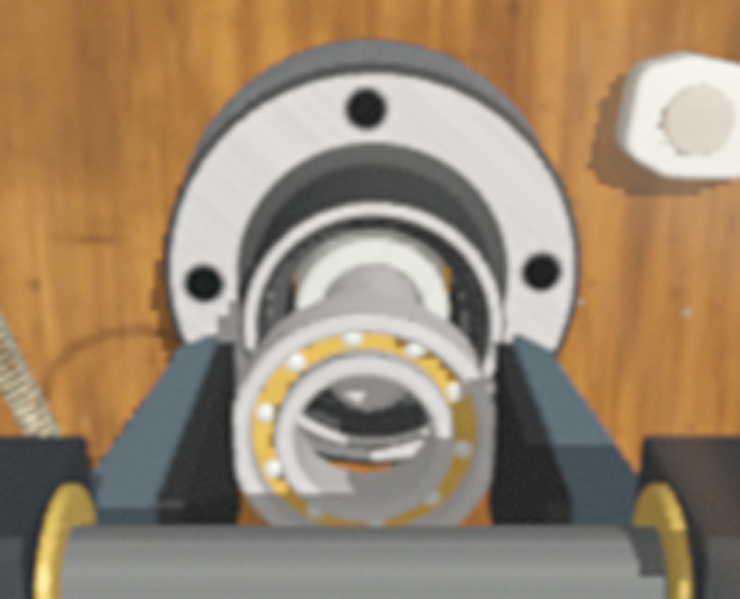

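```bash
python3 - <<'E'
from h import *
import pickle; s=pickle.load(open("u.pkl","rb"))
p=lambda u,v:(160+u/3.7,120+v/3.7)
zt=s["eef_pos"][2]-34.9+14
print("outer",ray("wrist",p(364,316),zt,s)[1]-23.5,"bore",ray("wrist",p(364,375),zt,s)[1]-12.5, "bottom bore", ray("wrist",p(364,466),zt-14,s)[1]+12.5)
print("x",(ray("wrist",p(234,430),zt,s)[0]+ray("wrist",p(493,430),zt,s)[0])/2)
print("rim",ray("wrist",p(373,201),89,s)[1]-28.7,(ray("wrist",p(244,310),89,s)[0]+ray("wrist",p(503,310),89,s)[0])/2)
print("tube",ray("wrist",p(373,233),80,s)[1]-18,(ray("wrist",p(295,300),80,s)[0]+ray("wrist",p(450,300),80,s)[0])/2)
print(bot.read_state()["eef_pos"])
E
```

```text
outer -152.51225593989193 bore -152.17243086482165 bottom bore -151.57528921530843
x 628.8858001126608
rim -151.64880184854215 631.1139051870664
tube -150.61309477721986 630.9581802427617
[ 629.07330087 -152.18696638  169.86313682]
```

>>> jog_arm(
  rows=[
    [[0.7,0.05,-0.04],[0,0,0],255],
    [[1.5,0.05,-0.04],[0,0,0],255],
    [[2.3,0.05,-0.04],[0,0,0],255],
    [[3,0.05,-0.04],[0,0,0],255],
    [[3.6,0.05,-0.04],[0,0,0],255],
    [[4,0.05,-0.04],[0,0,0],255],
    [[4.1,0.05,-0.04],[0,0,0],255],
    [[4.1,0.05,-0.04],[0,0,0],255],
  ],
)

```text
time: 33.75
eef_pos: [630.9, -151.2, 128.8]
ee_rot: [[0.0, 1.0, 0.0], [-0.0, 0.0, -1.0], [-1.0, 0.0, 0.0]]
ft_force: [0.1, -0.6, -0.5]
grip_width: 0.488
```

```bash
python3 - <<'E'
from h import *
import pickle
s=bot.read_state(); print(s["time"],s["eef_pos"],s["ft_force"])
im=snap("wrist","v_wrist"); pickle.dump(s,open("v.pkl","wb"))
cv2.imwrite("pics/v2.png",cv2.resize(im[120:282,160:360,::-1],None,fx=3.7,fy=3.7,interpolation=cv2.INTER_CUBIC))
E
```

```text
33.75 [ 630.89797206 -151.18488805  128.79585144] [ 0.13923251 -0.62413077 -0.53507854]
```

View pics/v2.png

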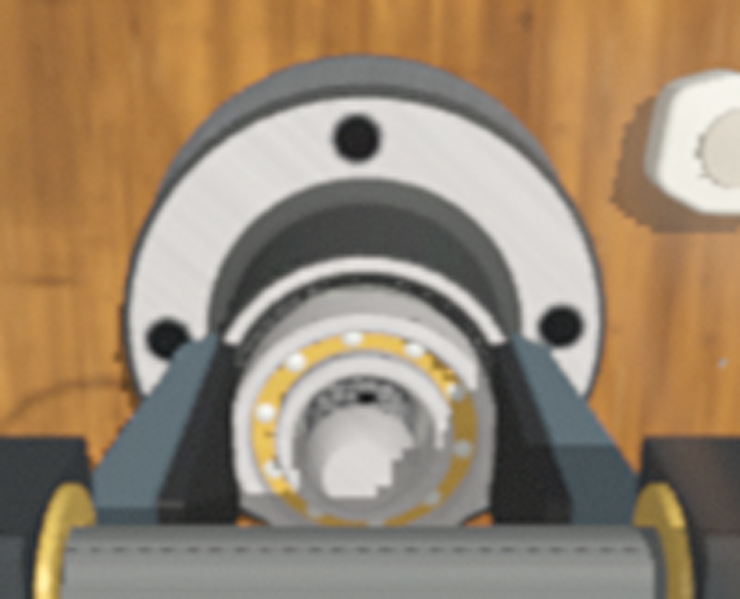

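>>> jog_arm(
  rows=[
    [[0.2,0,0.03],[0,0,0],255],
    [[0.4,0,0.03],[0,0,0],255],
    [[0.6,0,0.03],[0,0,0],255],
    [[0.8,0,0.03],[0,0,0],255],
    [[0.9,0,0.03],[0,0,0],255],
    [[0.9,0,0.03],[0,0,0],255],
  ],
)

```text
time: 34.4
eef_pos: [630.7, -151.4, 119.6]
ee_rot: [[-0.0, 1.0, -0.0], [0.0, -0.0, -1.0], [-1.0, -0.0, -0.0]]
ft_force: [0.1, -0.3, -0.6]
grip_width: 0.487
```

Its underside is at about 84.7 mm, already inside the recess.

>>> jog_arm(
  rows=[
    [[0.1,0,0],[0,0,0],255],
    [[0.2,0,0],[0,0,0],255],
    [[0.3,0,0],[0,0,0],255],
    [[0.4,0,0],[0,0,0],255],
    [[0.4,0,0],[0,0,0],255],
  ],
)

```text
time: 34.9
eef_pos: [630.7, -151.5, 115.7]
ee_rot: [[-0.0, 1.0, -0.0], [0.0, -0.0, -1.0], [-1.0, -0.0, -0.0]]
ft_force: [0.5, -0.8, -1.6]
grip_width: 0.488
```

>>> jog_arm(
  rows=[
    [[0.03,0,0],[0,0,0],255],
    [[0.05,0,0],[0,0,0],255],
    [[0.05,0,0],[0,0,0],255],
  ],
)

```text
time: 35.2
eef_pos: [630.8, -151.5, 115.4]
ee_rot: [[0.0, 1.0, -0.0], [-0.0, -0.0, -1.0], [-1.0, 0.0, 0.0]]
ft_force: [0.2, -0.3, -1.4]
grip_width: 0.486
```

>>> jog_arm(
  rows=[
    [[0.02,0,0],[0,0,0],255],
    [[0.03,0,0],[0,0,0],255],
    [[0.03,0,0],[0,0,0],255],
  ],
)

```text
time: 35.5
eef_pos: [630.8, -151.5, 115.1]
ee_rot: [[0.0, 1.0, -0.0], [-0.0, -0.0, -1.0], [-1.0, 0.0, 0.0]]
ft_force: [0.4, 0.7, -1.2]
grip_width: 0.49
```

>>> jog_arm(
  rows=[
    [[0.02,0,0],[0,0,0],255],
    [[0.03,0,0],[0,0,0],255],
    [[0.03,0,0],[0,0,0],255],
  ],
)

```text
time: 35.8
eef_pos: [630.8, -151.5, 114.8]
ee_rot: [[0.0, 1.0, 0.0], [-0.0, 0.0, -1.0], [-1.0, 0.0, 0.0]]
ft_force: [-0.4, -0.0, -1.2]
grip_width: 0.491
```

>>> jog_arm(
  rows=[
    [[0.02,0,0],[0,0,0],255],
    [[0.03,0,0],[0,0,0],255],
    [[0.03,0,0],[0,0,0],255],
  ],
)

```text
time: 36.1
eef_pos: [630.9, -151.5, 114.7]
ee_rot: [[0.0, 1.0, -0.0], [-0.0, -0.0, -1.0], [-1.0, 0.0, 0.0]]
ft_force: [-0.5, 1.0, 1.0]
grip_width: 0.487
```

>>> jog_arm(
  rows=[
    [[0,0,0],[0,0,0],150],
    [[0,0,0],[0,0,0],100],
    [[0,0,0],[0,0,0],80],
    [[-0.3,0,0],[0,0,0],60],
    [[-2,0,0],[0,0,0],40],
    [[-6,0,0],[0,0,0],0],
    [[-11,0,0],[0,0,0],0],
    [[-12.3,0,-3],[0,0,0],0],
    [[-12.3,0,-8],[0,0,0],0],
    [[-12.3,0,-13],[0,0,0],0],
    [[-12.3,0,-18],[0,0,0],0],
    [[-12.3,0,-23],[0,0,0],0],
    [[-12.3,0,-26.5],[0,0,0],0],
    [[-12.3,0,-27.7],[0,0,0],0],
    [[-12.3,0,-27.7],[0,0,0],0],
    [[-12.3,0,-27.7],[0,0,0],0],
    [[-12.3,0,-27.7],[0,0,0],0],
  ],
)

```text
time: 37.8
eef_pos: [631.0, 123.7, 237.5]
ee_rot: [[0.0, 1.0, -0.002], [-0.001, -0.002, -1.0], [-1.0, 0.0, 0.001]]
ft_force: [0.5, 0.2, 0.9]
grip_width: 1.0
```

```bash
python3 - <<'E'
from h import *
import pickle
s=bot.read_state(); print(s["time"],s["eef_pos"],s["grip_width"])
im=snap("wrist","w_wrist"); pickle.dump(s,open("w.pkl","wb"))
cv2.imwrite("pics/w2.png",cv2.resize(im[:,:,::-1],None,fx=1.56,fy=1.56,interpolation=cv2.INTER_CUBIC))
for e,c in ells(im,smax=95): print(np.round(e[0],1),np.round(e[1],1),ray("wrist",e[0],4,s).round(1))
im=snap("side","w_side"); p=proj("side",[629,-150,60]).astype(int)
cv2.imwrite("pics/w3.png",cv2.resize(im[p[1]-40:p[1]+40,p[0]-60:p[0]+60,::-1],None,fx=5,fy=5,interpolation=cv2.INTER_CUBIC))
E
```

```text
37.8 [630.95333518 123.68639746 237.52021689] 0.9997015666347168
[279.7 240.5] [22.8 24.2] [662.5  17.8   4. ]
[257.7 145.9] [25.2 26.1] [630.4 156.2   4. ]
[168. 111.] [ 5.8 41.6] [515.  201.1   4. ]
[399.7  59. ] [ 75.9 116.1] [804.6 262.1   4. ]
```

View pics/w2.png

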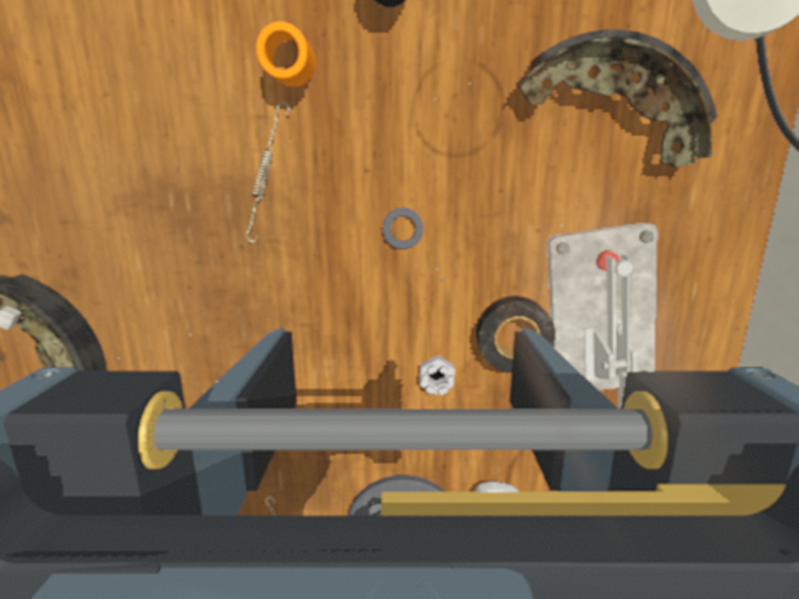

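View pics/w3.png

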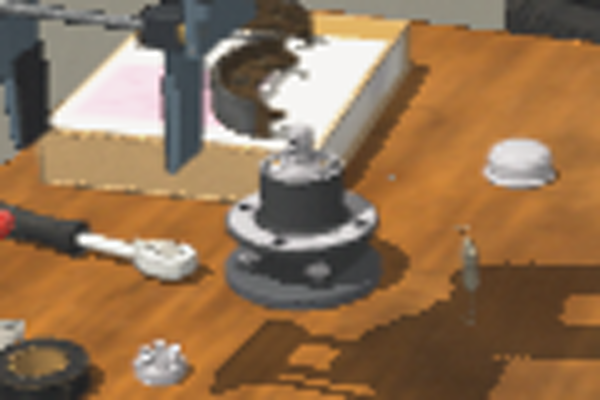

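>>> jog_arm(
  rows=[
    [[4,-0.05,-2],[0,0,0],90],
    [[9,-0.05,-3.1],[0,0,0],90],
    [[13,-0.05,-3.1],[0,0,0],90],
    [[16,-0.05,-3.1],[0,0,0],90],
    [[17.5,-0.05,-3.1],[0,0,0],90],
    [[17.5,-0.05,-3.1],[0,0,0],90],
    [[17.5,-0.05,-3.1],[0,0,0],90],
    [[17.5,-0.05,-3.1],[0,0,0],90],
  ],
)

```text
time: 38.7
eef_pos: [631.5, 156.2, 64.1]
ee_rot: [[0.003, 1.0, -0.001], [0.001, -0.001, -1.0], [-1.0, 0.003, -0.001]]
ft_force: [0.2, -0.1, -0.4]
grip_width: 0.646
```

```bash
python3 - <<'E'
from h import *
import pickle
s=bot.read_state(); print(s["time"],s["eef_pos"],s["grip_width"])
im=snap("wrist","x_wrist"); pickle.dump(s,open("x.pkl","wb"))
for e,c in ells(im,smax=95): print(np.round(e[0],1),np.round(e[1],1),ray("wrist",e[0],4,s).round(1),ray("wrist",e[0],5,s).round(1))
cv2.imwrite("pics/x2.png",cv2.resize(im[165:265,205:310,::-1],None,fx=5.5,fy=5.5,interpolation=cv2.INTER_CUBIC))
E
```

```text
38.7 [631.48561972 156.24826184  64.10241858] 0.6457639646349616
[257. 216.] [42.4 44.5] [630.7 157.    4. ] [630.7 157.3   5. ]
[103.9 153.3] [ 20.4 142.6] [519.5 205.8   4. ] [520. 206.   5.]
[462.6  41.8] [ 74.1 132. ] [765.7 279.    4. ] [765.1 278.8   5. ]
```

View pics/x2.png

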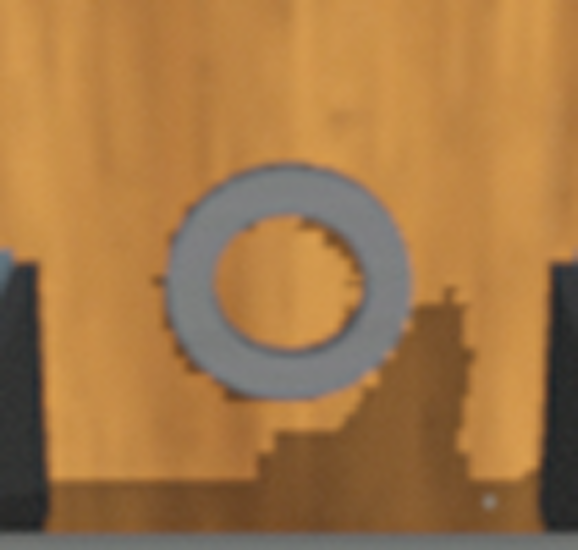

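>>> jog_arm(
  rows=[
    [[1.5,0,0],[0,0,0],90],
    [[2.7,0,0],[0,0,0],90],
    [[3.3,0,0],[0,0,0],90],
    [[3.45,0,0],[0,0,0],90],
    [[3.45,0,0],[0,0,0],90],
    [[3.45,0,0],[0,0,0],90],
  ],
)

```text
time: 39.35
eef_pos: [630.7, 156.6, 28.5]
ee_rot: [[0.001, 1.0, -0.0], [0.0, -0.0, -1.0], [-1.0, 0.001, -0.0]]
ft_force: [0.2, 0.2, 0.3]
grip_width: 0.648
```

>>> jog_arm(
  rows=[
    [[0.05,0,0],[0,0,0],90],
    [[0.05,0,0],[0,0,0],255],
    [[0.05,0,0],[0,0,0],255],
    [[0.05,0,0],[0,0,0],255],
    [[0.05,0,0],[0,0,0],255],
    [[0.05,0,0],[0,0,0],255],
    [[0.05,0,0],[0,0,0],255],
    [[0.05,0,0],[0,0,0],255],
    [[0.05,0,0],[0,0,0],255],
  ],
)

```text
time: 40.25
eef_pos: [630.4, 156.5, 27.6]
ee_rot: [[0.0, 1.0, 0.0], [0.0, 0.0, -1.0], [-1.0, 0.0, -0.0]]
ft_force: [0.3, -0.3, 0.3]
grip_width: 0.353
```

>>> jog_arm(
  rows=[
    [[-4,0,0],[0,0,0],255],
    [[-9,0,0],[0,0,0],255],
    [[-13.5,0,1],[0,0,0],255],
    [[-13.5,0,5],[0,0,0],255],
    [[-13.5,0,10],[0,0,0],255],
    [[-13.5,0,15],[0,0,0],255],
    [[-13.5,0,20],[0,0,0],255],
    [[-13.5,0,25],[0,0,0],255],
    [[-13.5,0,29],[0,0,0],255],
    [[-13.5,0,30.8],[0,0,0],255],
    [[-13.5,0,30.8],[0,0,0],255],
    [[-13.5,0,30.8],[0,0,0],255],
    [[-13.5,0,30.8],[0,0,0],255],
  ],
)

```text
time: 41.55
eef_pos: [630.3, -149.8, 162.4]
ee_rot: [[-0.0, 1.0, 0.002], [0.001, 0.002, -1.0], [-1.0, -0.0, -0.001]]
ft_force: [-0.1, 0.2, -0.8]
grip_width: 0.351
```

```bash
python3 - <<'E'
from h import *
import pickle
s=bot.read_state(); print(s["time"],s["eef_pos"],s["grip_width"])
im=snap("wrist","y_wrist"); pickle.dump(s,open("y.pkl","wb"))
cv2.imwrite("pics/y2.png",cv2.resize(im[120:282,160:360,::-1],None,fx=3.7,fy=3.7,interpolation=cv2.INTER_CUBIC))
E
```

```text
41.55 [ 630.34040922 -149.75805082  162.36988339] 0.3506914335644428
```

View pics/y2.png

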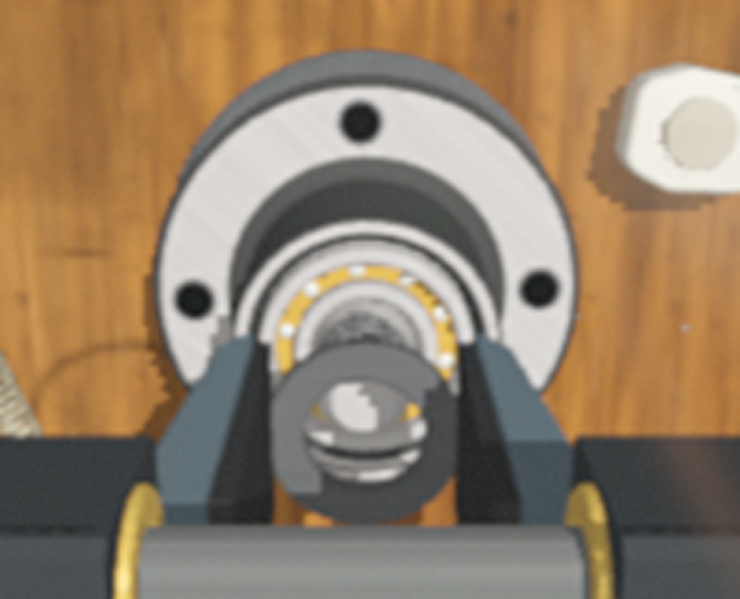

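```bash
python3 - <<'E'
from h import *
import pickle; s=pickle.load(open("y.pkl","rb"))
p=lambda u,v:(160+u/3.7,120+v/3.7)
z=s["eef_pos"][2]
zt=z-27.5+5
print("outer",ray("wrist",p(364,341),zt,s)[1]-17.5,ray("wrist",p(364,521),zt-2,s)[1]+17.5,"bore",ray("wrist",p(364,378),zt,s)[1]-10.5, "x",(ray("wrist",p(272,430),zt,s)[0]+ray("wrist",p(459,430),zt,s)[0])/2)
print("tip",ray("wrist",p(357,405),120,s),"nose",ray("wrist",p(366,220),89,s)[1]-28.7, "brg",ray("wrist",p(366,240),94,s)[1]-23.5)
print(bot.read_state()["eef_pos"])
E
```

```text
outer -149.25895866913947 -149.9456430322947 bore -149.0614965981951 x 630.6386430210189
tip [ 629.04267977 -152.47099326  120.        ] nose -151.80771923891137 brg -149.71720674272657
[ 630.39183835 -149.68440852  162.45433353]
```

>>> jog_arm(
  rows=[
    [[0.6,0,0.05],[0,0,0],255],
    [[1,0,0.05],[0,0,0],255],
    [[1,0,0.05],[0,0,0],255],
    [[1,0,0.05],[0,0,0],255],
  ],
)

```text
time: 42.0
eef_pos: [630.2, -151.7, 152.2]
ee_rot: [[-0.001, 1.0, 0.0], [0.0, 0.0, -1.0], [-1.0, -0.001, -0.0]]
ft_force: [0.9, 0.9, -0.2]
grip_width: 0.352
```

```bash
python3 - <<'E'
from h import *
import pickle
s=bot.read_state(); print(s["time"],s["eef_pos"],s["grip_width"])
im=snap("wrist","z_wrist"); pickle.dump(s,open("z.pkl","wb"))
cv2.imwrite("pics/z2.png",cv2.resize(im[180:272,200:320,::-1],None,fx=6,fy=6,interpolation=cv2.INTER_CUBIC))
for n in ("scene","side"):
    im=snap(n,"z_"+n); p=proj(n,[630,-151,120]).astype(int)
    cv2.imwrite("pics/z2_%s.png"%n,cv2.resize(im[p[1]-30:p[1]+30,p[0]-35:p[0]+35,::-1],None,fx=8,fy=8,interpolation=cv2.INTER_CUBIC))
E
```

```text
42.0 [ 630.2311913  -151.70116724  152.16003538] 0.35213588132845985
```

View pics/z2.png

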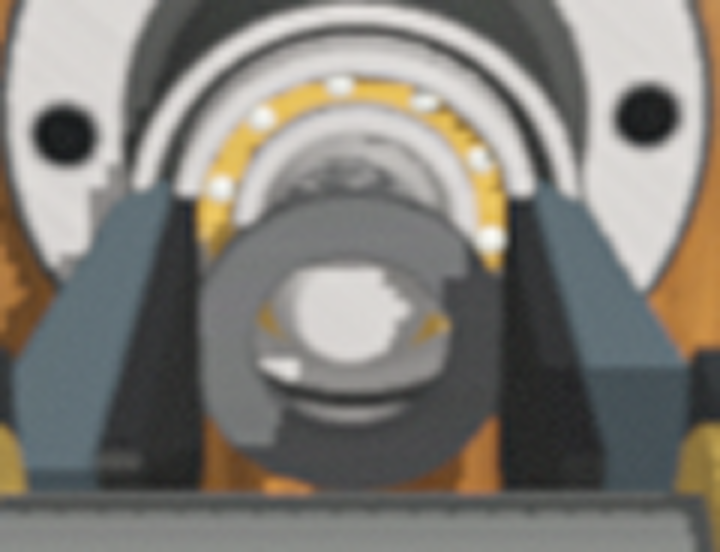

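View pics/z2_scene.png

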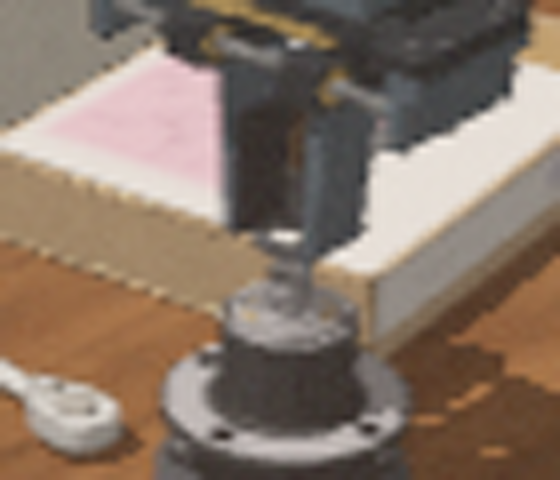

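View pics/z2_side.png

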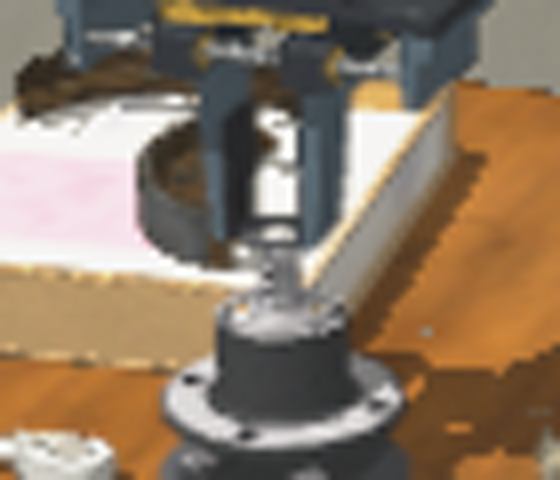

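```bash
python3 - <<'E'
from h import *
import pickle; s=pickle.load(open("z.pkl","rb"))
p=lambda u,v:(200+u/6,180+v/6)
z=s["eef_pos"][2]; zt=z-22.5
print("outer",ray("wrist",p(349,195),zt,s)[1]-17.5,ray("wrist",p(349,487),zt,s)[1]+17.5,"bore",ray("wrist",p(353,262),zt,s)[1]-10.5,ray("wrist",p(353,408),zt,s)[1]+10.5)
print("x",(ray("wrist",p(199,330),zt,s)[0]+ray("wrist",p(500,330),zt,s)[0])/2,(ray("wrist",p(256,320),zt,s)[0]+ray("wrist",p(449,320),zt,s)[0])/2)
print("tip",ray("wrist",p(352,307),120,s),ray("wrist",p(352,363),120,s),ray("wrist",p(293,312),120,s))
print(bot.read_state()["eef_pos"])
E
```

```text
outer -151.44007904386936 -151.01566414264983 bore -152.05230155185254 -148.29314674489706
x 630.1778289421508 630.4999890991926
tip [ 630.46755229 -151.14738226  120.        ] [ 630.47932285 -158.1397282   120.        ] [ 623.75612662 -151.77440181  120.        ]
[ 630.44872405 -152.02301832  152.63259148]
```

>>> jog_arm(
  rows=[
    [[0.2,0.02,-0.03],[0,0,0],255],
    [[0.4,0.02,-0.03],[0,0,0],255],
    [[0.6,0.02,-0.03],[0,0,0],255],
    [[0.8,0.02,-0.03],[0,0,0],255],
    [[0.9,0.02,-0.03],[0,0,0],255],
  ],
)

```text
time: 42.65
eef_pos: [630.4, -151.7, 143.1]
ee_rot: [[-0.0, 1.0, -0.0], [0.0, -0.0, -1.0], [-1.0, -0.0, -0.0]]
ft_force: [-0.8, -0.1, -0.3]
grip_width: 0.351
```

>>> jog_arm(
  rows=[
    [[0.15,0,0],[0,0,0],255],
    [[0.3,0,0],[0,0,0],255],
    [[0.45,0,0],[0,0,0],255],
    [[0.6,0,0],[0,0,0],255],
    [[0.7,0,0],[0,0,0],255],
  ],
)

```text
time: 43.15
eef_pos: [630.5, -151.7, 136.3]
ee_rot: [[-0.0, 1.0, 0.0], [-0.0, 0.0, -1.0], [-1.0, -0.0, 0.0]]
ft_force: [0.2, 0.3, -0.6]
grip_width: 0.35
```

>>> jog_arm(
  rows=[
    [[0.25,0,0],[0,0,0],255],
    [[0.5,0,0],[0,0,0],255],
    [[0.75,0,0],[0,0,0],255],
    [[1,0,0],[0,0,0],255],
    [[1.2,0,0],[0,0,0],255],
    [[1.3,0,0],[0,0,0],255],
    [[1.3,0,0],[0,0,0],255],
  ],
)

```text
time: 43.85
eef_pos: [630.5, -151.7, 123.3]
ee_rot: [[-0.0, 1.0, -0.0], [0.0, -0.0, -1.0], [-1.0, -0.0, -0.0]]
ft_force: [0.2, 0.1, -0.0]
grip_width: 0.347
```

>>> jog_arm(
  rows=[
    [[0.06,0,0],[0,0,0],255],
    [[0.1,0,0],[0,0,0],255],
    [[0.14,0,0],[0,0,0],255],
    [[0.14,0,0],[0,0,0],255],
  ],
)

```text
time: 44.25
eef_pos: [630.5, -151.7, 122.1]
ee_rot: [[0.0, 1.0, -0.0], [0.0, -0.0, -1.0], [-1.0, 0.0, -0.0]]
ft_force: [-0.5, -0.3, 0.1]
grip_width: 0.346
```

>>> jog_arm(
  rows=[
    [[0.03,0,0],[0,0,0],255],
    [[0.06,0,0],[0,0,0],255],
    [[0.06,0,0],[0,0,0],255],
  ],
)

```text
time: 44.55
eef_pos: [630.5, -151.7, 121.5]
ee_rot: [[0.0, 1.0, 0.0], [0.0, 0.0, -1.0], [-1.0, 0.0, -0.0]]
ft_force: [0.4, -0.1, 0.7]
grip_width: 0.354
```

>>> jog_arm(
  rows=[
    [[0.03,0,0],[0,0,0],255],
    [[0.05,0,0],[0,0,0],255],
    [[0.05,0,0],[0,0,0],255],
  ],
)

```text
time: 44.85
eef_pos: [630.7, -151.7, 121.3]
ee_rot: [[0.001, 1.0, 0.0], [-0.0, 0.0, -1.0], [-1.0, 0.001, 0.0]]
ft_force: [-1.2, -0.4, 2.6]
grip_width: 0.349
```

Contact, so the washer is home. I'll release, rise and look.

>>> jog_arm(
  rows=[
    [[0,0,0],[0,0,0],200],
    [[0,0,0],[0,0,0],140],
    [[0,0,0],[0,0,0],110],
    [[-0.2,0,0],[0,0,0],110],
    [[-2,0,0],[0,0,0],80],
    [[-6,0,-1],[0,0,0],0],
    [[-10,0,-2],[0,0,0],0],
    [[-12,0,-4],[0,0,0],0],
    [[-12,0,-6],[0,0,0],0],
    [[-12,0,-6],[0,0,0],0],
    [[-12,0,-6],[0,0,0],0],
  ],
)

```text
time: 45.95
eef_pos: [630.2, -91.8, 240.5]
ee_rot: [[-0.001, 1.0, 0.001], [-0.001, 0.001, -1.0], [-1.0, -0.001, 0.001]]
ft_force: [0.7, -0.9, -0.2]
grip_width: 1.001
```

```bash
python3 - <<'E'
from h import *
import pickle
s=bot.read_state(); print(s["time"],s["eef_pos"],s["ft_force"])
def crop(im,p,h,w,k,fn): cv2.imwrite("pics/"+fn+".png",cv2.resize(im[p[1]-h:p[1]+h,p[0]-w:p[0]+w,::-1],None,fx=k,fy=k,interpolation=cv2.INTER_CUBIC))
out=[]
for n in ("scene","side","wrist"):
    im=snap(n,"end_"+n); p=np.clip(proj(n,[630,-151,80],s if n=="wrist" else None).astype(int),60,400); print(n,p)
    out.append(cv2.resize(im[p[1]-45:p[1]+45,p[0]-45:p[0]+45,::-1] if n!="wrist" else im[max(p[1]-75,0):p[1]+75,p[0]-75:p[0]+75,::-1],(400,400) if n!="wrist" else (400,400),interpolation=cv2.INTER_CUBIC))
cv2.imwrite("pics/endA.png",np.hstack(out[:2])); cv2.imwrite("pics/endB.png",out[2])
E
```

```text
45.95 [630.23769846 -91.81444654 240.53212458] [ 0.68144059 -0.87005312 -0.18414503]
scene [262 147]
side [253 166]
wrist [258 232]
```

View pics/endA.png

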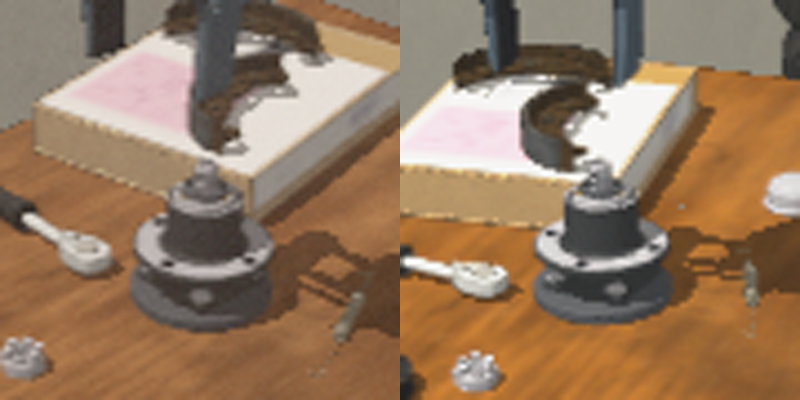

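View pics/endB.png

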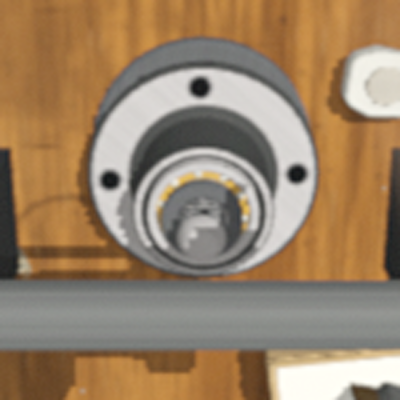

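View pics/end_scene.png

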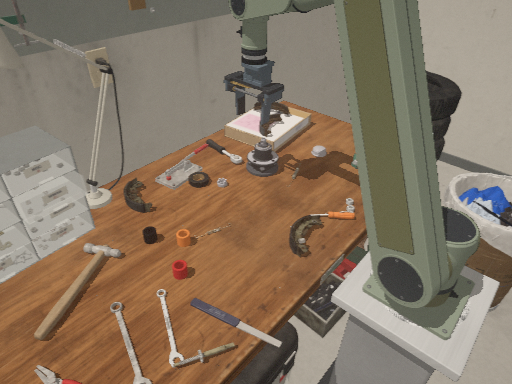

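The stack at scene (262,155) is complete and level: hub, small bearing proud of the nose, washer on top. The nut at (222,182) and the cap at (318,151) are untouched. I'll hand it in.

```bash
python3 -c "
from h import *
print(order.close_job())"
```

```text
the job is handed in; nothing more can be done
None
```

The wheel hub is dry-built on the stub axle in the order you asked, and the job is handed in after about 46 s of the 120 s. I lowered the large bearing, the pale distance tube, the hub, the small bearing and the washer in turn, each until the wrist force showed it resting, and only then let go.

- **Seating:** contact came within about 1 mm of your stated heights for every part. The highest force I read was about 7 N.
- **Last pictures:** the scene, side and wrist views show the stack level. The small bearing stands proud of the nose, the washer lies flat on it, and the gripper is clear. The castle nut, grease cap and look-alikes are where they were.
- **Disagreements:** camera estimates of the axle and hub centres differed by up to about 3 mm between edges. I went by the ones that agreed with each other, and nothing jammed. The reported jaw opening read about 2 mm under each part's size throughout.
- **Not checked:** I did not measure the end float.

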